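# Lay out the espresso tasting flights

## Task

Lay out the tasting flights: slide every wooden serving board across the counter, without lifting it, until it lies wholly on the dark mat and square to it, put a stone tile into the recess of each board and press it down flush, and stand an espresso cup upright in the middle of each tile. When all that is done, switch the warming mat on by pushing the toggle lever beside it fully over, away from the robot. Spare tiles and cups may stay where they are; leave the milk jug, the bottle and the jar alone.

Things in the scene. Friction and masses are not known exactly. Their poses are not given: they have to be found in the camera images.
- mat: thin dark rubber warming mat let in flush with the counter (no step at its edge), 170 mm along its x by 300 mm along its y; fixed; origin at its centre on the counter surface (z = 0), z up. Three boards fit on it side by side, long sides along the mat's x, at y = -92, 0 and +92 mm.
- board1: oak serving board (two or three are present, all alike): plank 120 mm along x, 76 mm along y, 20 mm thick, 0.3 kg; origin at the centre of its underside, z up. A dark grip bar stands across its -x end: 14 mm along x, 60 mm along y, centred at x = -53 mm, from 20 to 42 mm above the underside. A square recess 49 by 49 mm (sides along x and y), 14 mm deep, is centred at x = +8 mm, y = 0.
- board1_seat (a point): centre of the floor of board1's recess, 6 mm above the board's underside; axes as the board's.
- tile1: loose square grey stone tile, 44 by 44 mm (sides along its x and y), 14 mm thick, 70 g; origin at the centre of its underside; all three alike.
- cup1: white espresso cup without handle, standing mouth up: 58 mm tall, 54 mm across the rim, 42 mm across the foot (52 mm at 14 mm height), 120 g; origin at the centre of its foot, z towards the mouth; all three alike.
- board2: oak serving board (two or three are present, all alike): plank 120 mm along x, 76 mm along y, 20 mm thick, 0.3 kg; origin at the centre of its underside, z up. A dark grip bar stands across its -x end: 14 mm along x, 60 mm along y, centred at x = -53 mm, from 20 to 42 mm above the underside. A square recess 49 by 49 mm (sides along x and y), 14 mm deep, is centred at x = +8 mm, y = 0.
- board2_seat (a point): centre of the floor of board2's recess, 6 mm above the board's underside; axes as the board's.
- tile2: loose square grey stone tile, 44 by 44 mm (sides along its x and y), 14 mm thick, 70 g; origin at the centre of its underside; all three alike.
- cup2: white espresso cup without handle, standing mouth up: 58 mm tall, 54 mm across the rim, 42 mm across the foot (52 mm at 14 mm height), 120 g; origin at the centre of its foot, z towards the mouth; all three alike.
- board3: oak serving board (two or three are present, all alike): plank 120 mm along x, 76 mm along y, 20 mm thick, 0.3 kg; origin at the centre of its underside, z up. A dark grip bar stands across its -x end: 14 mm along x, 60 mm along y, centred at x = -53 mm, from 20 to 42 mm above the underside. A square recess 49 by 49 mm (sides along x and y), 14 mm deep, is centred at x = +8 mm, y = 0.
- board3_seat (a point): centre of the floor of board3's recess, 6 mm above the board's underside; axes as the board's.
- tile3: loose square grey stone tile, 44 by 44 mm (sides along its x and y), 14 mm thick, 70 g; origin at the centre of its underside; all three alike.
- cup3: white espresso cup without handle, standing mouth up: 58 mm tall, 54 mm across the rim, 42 mm across the foot (52 mm at 14 mm height), 120 g; origin at the centre of its foot, z towards the mouth; all three alike.
- lever_base: fixed grey switch box of the warming mat, 70 mm along x, 50 mm along y, 25 mm tall; origin at the centre of its underside; the lever swings in its x-z plane, about an axis along y 22 mm above the origin.
- lever (a joint): angle of the toggle lever, a 10 mm thick, 80 mm long rod: 0 = off, leaning 0.5 rad towards the box's -x (towards the robot); 1.0 rad = on, leaning 0.5 rad towards +x, at its stop. It stays where it is left.
- lever_tip (a point): centre of the black ball, 26 mm across, at the lever's tip (about 92 mm above the counter).
- jug: steel milk jug, 115 mm tall, 84 mm across; bystander, origin at the centre of its underside.
- bottle: glass water bottle with a white cap, 160 mm tall, 64 mm across; bystander, origin at the centre of its underside.
- jar: amber jar with a steel cap, 100 mm tall, 76 mm across; bystander, origin at the centre of its underside.

How it is judged:
By the outcome, as a careful person would: the job done as asked, in the order asked, and still so for the second after the job is handed in, with the robot touching nothing.
Of board1, board2, board3 only 2 to 3 are there at a start; the rules pass over those that are not, and their reading is None.
At some moment in a run one of board1, board2, board3, tile1, tile2, tile3 may be knocked a few centimetres aside while the robot is not near it.
Once in a run the grip may slacken for a moment while it holds something.
It also fails if it takes over 210 s, if anything falls off the work surface, if the arm or the gripper's body presses on something with over 40 N, if the wrist force passes 120 N, or if a joint passes its speed limit or range.

## Robot

A 6-joint arm with a two-finger parallel gripper is mounted at the origin on the work surface. World frame = base frame: x ahead of the robot, y to its left, z up, the work surface at z = 0. Lengths are in m, angles in rad, forces in N, time in s.
With the tool pointing down it reaches from about 0.3 to 0.825 m from the base axis. Payload 5.4 kg.
Tool frame: the origin (TCP) lies midway between the tips of the shut fingers; the grasp point (between the pads) lies 19 mm behind it (r.grip_depth is the distance from the TCP to the grasp point, in m); z points along the fingers, y is the line along which they close (so a half turn about z gives the same grasp; the last joint's range is limited). The gripper opens to 92 mm and grips with 3 to 60 N. Pads are 20 mm wide; open, the fingers measure 128 mm over their backs; the gripper's body (75 mm by 189 mm) begins 69 mm behind the grasp point.
Start: joints at [-0.21, 0.158, 1.597, -0, 1.386, -0.21], TCP at [0.575, -0, 0.193] pointing down, gripper open.
Joint ranges: [-2.91, 2.91], [-0.94, 2.29], [0.18, 2.7], [-1.29, 4.43], [0.17, 2.64], [-3, 3]. Speed limits (rad/s): [2.57, 2.57, 3.14, 3.14, 3.14, 3.14].

## Interface

Orientations are given as a rotation vector (axis times angle).
In Python, from station import r gives the robot as it stands. The module is installed in compiled form; this text tells all that it offers.
- The arm moves only by the shell command python3 -m inch 'ROWS'. ROWS is a JSON object of lists of equal length, an entry for each row: "claw": the opening, from 0 (shut) to 1 (fully open); "offset": the shift along the tool's x, y, z each as a share of 0.05 m, from -1 to 1, a list of three; "roll": the turn about the tool's z as a share of 0.08 rad, from -1 to 1. A call has 1 to 8 rows; each row shifts and turns the commanded pose from where the row before left it, along the tool's axes as they then stand; what a row does not reach is not made up. A row lasts 1/10 s, in which the tool goes at most 50 mm and 8.59 degrees, less where a joint would pass 70% of its speed; a pose out of reach is approached as far as the arm can. A call with a number of a shift or a turn outside -1 to 1 is refused whole. A call with a gripper value outside its range is refused whole. The fingers move at their own pace and stop on an object; the grip force is fixed at half the most. Time passes only in rows, so rows that do not move let the fingers close. It gives the time, the measured TCP pose, the force, the opening and the grip force at its end, in the units of the state.
- r.get_obs(): the state, without advancing time (a new reading comes with each control period).
- r.camera(name): name is "scene" or "side" or "wrist"; returns the picture (420x560x3 uint8, red, green, blue); there is no depth.
- r.camera_model(name): a dict with "fx", "fy", "cx", "cy" (pixels), "extrinsics" (4x4, takes a point from world to camera coordinates); the wrist camera has in their place "hand_eye" (4x4, takes a point from camera to tool coordinates, whose origin is the TCP and whose axes are the flange's). Camera axes: x right, y down, z forward; pixel columns grow to the right and rows downward; lengths in m; the calibration is good to about 2 mm. The wrist camera is an equidistant fisheye: a pixel r from the principal point sees the ray r / f radians off the axis. A picture is of the moment at which its call begins: read the wrist's pose just before it. camera_model takes no time and is no camera call.
- r.job_done(): hands the job in; it is judged then, once.
Trained networks look in the newest picture that a camera, given by its name, has taken for a name from the list of things; names that differ only in an ending like _2 or _b are one class to them, and where a whole thing is asked for, a point or a joint stands for the part that bears it (a point fixed in the world has none). Each returns a list of dicts, best first, with "p" (0 to 1); they miss things now and then, are a little off and sometimes report something else, mostly with a low value. They report only what shows in the picture. A call takes as long as a camera call.
- r.boxes_of(camera, name): "location" ([x, y, z] in m, in world coordinates, good to about 4 mm: the middle of the surface that is visible of it).
- r.trace(camera, name): "pixels" (420x560 bool, what is visible of it).
- r.pinpoint(camera, name): "location" ([x, y, z] in m, in world coordinates, good to about 4 mm: a listed point, or the origin of a listed thing).
The state is a dict: "t": time; "joint_positions": joint angles; "dq": joint speeds; "tau": joint torques, N m; "tool_pos": TCP position; "eef_rot": TCP orientation; "force": force on the tool from outside, world axes, zero at the start; "torque": the same for the moment, N m; "finger_gap": opening from 0.0 (shut) to 1.0 (fully open); "grip_force": force on a finger pad.
Only numpy, scipy, OpenCV 4.12 (cv2) and the standard library are available. Lean on these libraries where they do the work, as an engineer would, in place of code of your own. Each camera call takes 0.05 s, during which the arm holds its last target. There are 200 camera calls.

## Working session

There is one attempt and no reset: what is moved stays moved. The work goes in short steps, Python scripts to look and compute and a shell command to move; the robot and the scene stay as the last step left them, time stands still between calls to the robot, and variables do not carry over. Pictures are saved under pics/ and viewed, at most 14 in all, crops included, and the job is handed in when it is done.

```bash
mkdir -p pics; cat > h.py <<'E'
from station import r
import numpy as np, cv2
from scipy.spatial.transform import Rotation as R
def save(c,n):
    im=r.camera(c); cv2.imwrite(f'pics/{n}.png',im[:,:,::-1]); return im
def st():
    o=r.get_obs(); print('t',round(o['t'],2),'tcp',np.round(o['tool_pos'],4),'rv',np.round(o['eef_rot'],3),'gap',round(float(o['finger_gap']),3),'F',np.round(o['force'],1),'grip',o['grip_force']); return o
E
python3 - <<'E'
from h import *
st()
save('scene','s0'); save('side','d0')
for c in ('scene','side'):
    for n in ('mat','board1','board1_seat','tile1','cup1','lever_base','lever_tip','jug','bottle','jar'):
        print(c,n,[(np.round(d['location'],3).tolist(),round(d['p'],2)) for d in r.pinpoint(c,n)])
print(R.from_rotvec(r.get_obs()['eef_rot']).as_matrix().round(3))
print(r.camera_model('wrist'), r.grip_depth)
E
```

```text
t 0.0 tcp [5.744e-01 1.000e-04 1.917e-01] rv [-2.22e+00 -2.22e+00  2.00e-03] gap 0.999 F [-0.1 -0.2  0.4] grip 0.0
scene mat [([0.611, -0.161, -0.004], 0.79), ([0.442, -0.39, -0.001], 0.59), ([0.494, 0.391, 0.008], 0.54)]
scene board1 [([0.516, 0.258, 0.002], 0.8), ([0.484, 0.386, 0.004], 0.8), ([0.648, 0.16, -0.003], 0.42)]
scene board1_seat [([0.526, 0.261, 0.002], 0.7)]
scene tile1 [([0.648, 0.261, -0.0], 0.74), ([0.652, 0.163, -0.006], 0.72), ([0.673, 0.072, 0.002], 0.7), ([0.518, 0.261, 0.0], 0.63)]
scene cup1 [([0.443, -0.39, -0.001], 0.97), ([0.514, -0.379, 0.003], 0.85), ([0.599, -0.38, -0.002], 0.82)]
scene lever_base [([0.426, -0.175, -0.001], 0.73)]
scene lever_tip [([0.388, -0.157, 0.098], 0.55)]
scene jug [([0.777, -0.093, -0.003], 0.94)]
scene bottle [([0.247, -0.349, 0.002], 0.85), ([0.598, -0.38, 0.002], 0.4)]
scene jar []
side mat [([0.613, -0.162, -0.004], 0.61)]
side board1 [([0.519, 0.264, 0.004], 0.9), ([0.485, 0.383, -0.001], 0.71)]
side board1_seat [([0.527, 0.264, 0.013], 0.84), ([0.424, -0.172, -0.002], 0.68), ([0.486, 0.387, -0.0], 0.37), ([0.272, 0.31, -0.0
[... 324 characters left out ...]
.274, 0.315, -0.003], 0.25)]
side jug [([0.778, -0.092, -0.004], 0.92)]
side bottle [([0.242, -0.343, 0.002], 0.87)]
side jar [([0.274, 0.314, -0.001], 0.88), ([0.427, -0.169, -0.0], 0.73)]
[[-0.  1. -0.]
 [ 1.  0.  0.]
 [ 0. -0. -1.]]
{'fx': 325.19226210127806, 'fy': 325.19226210127806, 'cx': 280.7195789293865, 'cy': 205.28413742596211, 'hand_eye': array([[-1.59165207e-04, -9.61765762e-01, -2.73873317e-01,
         7.68049631e-02],
       [ 9.99999973e-01, -1.06280836e-04, -2.07935311e-04,
         7.37553366e-04],
       [ 1.70877578e-04, -2.73873343e-01,  9.61765753e-01,
        -1.93100665e-01],
       [ 0.00000000e+00,  0.00000000e+00,  0.00000000e+00,
         1.00000000e+00]])} 0.0187
```

View pics/s0.png

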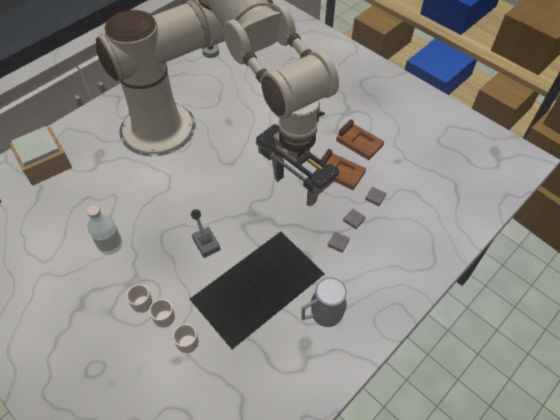

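View pics/d0.png

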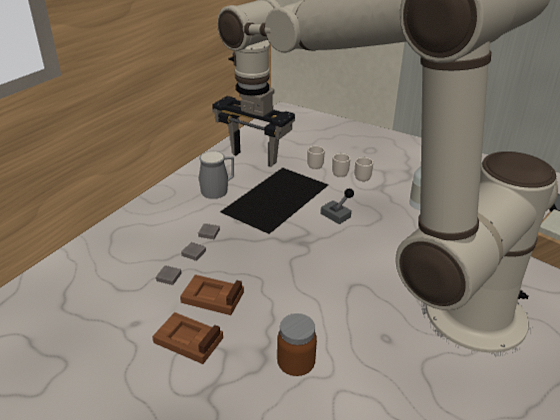

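```bash
cat >> h.py <<'E'
from scipy.optimize import minimize
def box(cx,cy,sx,sy,z0,z1):
    return np.array([[cx+a*sx/2,cy+b*sy/2,z] for a in(-1,1) for b in(-1,1) for z in(z0,z1)])
MODEL={'board':[box(0,0,.12,.076,0,.02),box(-.053,0,.014,.06,.02,.042)],'tile':[box(0,0,.044,.044,0,.014)],'mat':[box(0,0,.17,.30,0,1e-5)],'lever_base':[box(0,0,.07,.05,0,.025)]}
def proj(c,P,obs=None):
    m=r.camera_model(c)
    if c=='wrist':
        T=np.eye(4);T[:3,:3]=R.from_rotvec(obs['eef_rot']).as_matrix();T[:3,3]=obs['tool_pos']
        E=np.linalg.inv(T@m['hand_eye'])
    else: E=m['extrinsics']
    q=P@E[:3,:3].T+E[:3,3]
    if c=='wrist':
        rr=np.hypot(q[:,0],q[:,1])+1e-12; k=np.arctan2(rr,q[:,2])/rr
        return np.c_[m['fx']*q[:,0]*k+m['cx'],m['fy']*q[:,1]*k+m['cy']]
    return np.c_[m['fx']*q[:,0]/q[:,2]+m['cx'],m['fy']*q[:,1]/q[:,2]+m['cy']]
def place(V,p,z=0):
    c,s=np.cos(p[2]),np.sin(p[2]); return np.c_[V[:,0]*c-V[:,1]*s+p[0],V[:,0]*s+V[:,1]*c+p[1],V[:,2]+z]
def sil(c,kind,p,z,obs):
    im=np.zeros((420,560),np.uint8)
    for V in MODEL[kind]:
        h=cv2.convexHull(proj(c,place(V,p,z),obs).astype(np.float32))
        cv2.fillConvexPoly(im,np.round(h*16).astype(np.int32),255,cv2.LINE_AA,4)
    return im/255.
def fit(views,kind,p0,z=0):
    """views: list of (cam,mask,obs)"""
    def cost(u):
        p=[p0[0]+u[0]*.01,p0[1]+u[1]*.01,p0[2]+u[2]*.1]
        s=0
        for c,m,o in views:
            a=sil(c,kind,p,z,o); s+=1-np.minimum(a,m).sum()/np.maximum(a,m).sum()
        return s/len(views)
    best=None
    for a in (-3,0,3):
        q=minimize(cost,[0,0,a],method='Nelder-Mead',options=dict(initial_simplex=np.array([[0,0,a],[1,0,a],[0,1,a],[0,0,a+1.5]]),xatol=.01,fatol=1e-4))
        if best is None or q.fun<best.fun: best=q
    u=best.x
    return np.array([p0[0]+u[0]*.01,p0[1]+u[1]*.01,p0[2]+u[2]*.1]),best.fun
def masks(c,name,obs=None):
    return [(c,d['pixels'].astype(float),obs,d['p']) for d in r.trace(c,name)]
def nearest(ms,p,z=0.01,tol=15):
    """mask whose centroid is nearest projected point"""
    b=None
    for c,m,o,pr in ms:
        if m.sum()<20: continue
        ys,xs=np.nonzero(m); uv=proj(c,np.array([[p[0],p[1],z]]),o)[0]
        d=np.hypot(xs.mean()-uv[0],ys.mean()-uv[1])
        if d<tol and (b is None or d<b[0]): b=(d,(c,m,o))
    return b and b[1]
def locate(kind,guesses,cams=('scene','side'),z=0,fresh=True):
    name=kind if kind in('mat','lever_base') else kind+'1'
    ms=[]
    for c in cams:
        obs=r.get_obs()
        if fresh: r.camera(c)
        ms.append(masks(c,name,obs))
    out=[]
    for g in guesses:
        vs=[v for v in (nearest(m,g,tol=25 if c!='wrist' else 60) for m,c in zip(ms,cams)) if v]
        if not vs: print(kind,g,'no mask'); continue
        p,f=fit(vs,kind,g,z); out.append(p); print(kind,np.round(p,4),'cost',round(f,3),'views',[v[0] for v in vs])
    return out
E
python3 - <<'E'
from h import *
locate('mat',[[.612,-.161,0]])
locate('lever_base',[[.425,-.172,0]],fresh=False)
locate('board',[[.517,.261,0],[.484,.385,0]],fresh=False)
locate('tile',[[.645,.26,0],[.652,.159,0],[.669,.074,0]],fresh=False)
E
```

```text
mat [ 0.6075 -0.1607 -0.0766] cost 0.039 views ['scene', 'side']
lever_base [ 0.423  -0.1715 -0.3088] cost 0.309 views ['scene', 'side']
board [0.5193 0.2596 0.2301] cost 0.208 views ['scene', 'side']
board [0.4864 0.386  0.1002] cost 0.073 views ['scene', 'side']
tile [0.6451 0.2589 0.2483] cost 0.194 views ['scene', 'side']
tile [0.6511 0.1601 0.0961] cost 0.177 views ['scene', 'side']
tile [0.67   0.074  0.3223] cost 0.171 views ['scene', 'side']
```

```bash
python3 -m inch '{"claw":[0.5,0.5,0.5,0.5,0.5,0.5,0.5],"offset":[[0.83,-0.36,0],[0.83,-0.36,0],[0.83,-0.36,0],[0.83,-0.36,0],[0.83,-0.36,0],[0.83,-0.36,0],[0,0,0]],"roll":[0,0,0,0,0,0,0]}'
python3 - <<'E'
from h import *
o=st(); 
a=locate('board',[[.519,.26,.2],[.486,.386,.1]],cams=('wrist',))
locate('board',[[.519,.26,.2],[.486,.386,.1]])
im=save('wrist','w1')
E
```

```text
t: 2.3
tool_pos: [0.4646, 0.2531, 0.1927]
eef_rot: [-2.214, -2.227, -0.001]
force: [-0.2, -0.7, -0.6]
finger_gap: 0.501
grip_force: 0.0
t 2.3 tcp [0.4646 0.2531 0.1927] rv [-2.214e+00 -2.227e+00 -1.000e-03] gap 0.501 F [-0.2 -0.7 -0.6] grip 0.0
board [0.5194 0.2586 0.2203] cost 0.023 views ['wrist']
board [0.4859 0.3861 0.0758] cost 0.024 views ['wrist']
board [0.5196 0.2593 0.2366] cost 0.11 views ['scene', 'side']
board [0.4862 0.386  0.081 ] cost 0.068 views ['scene', 'side']
```

View pics/w1.png

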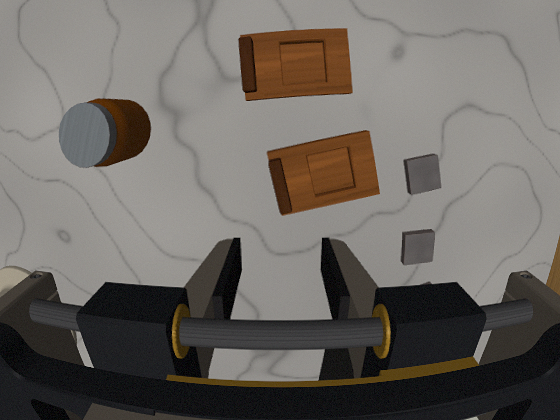

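```bash
python3 -m inch '{"claw":[0.4,0.4,0.4,0.4,0.4,0.4],"offset":[[-0.12,0.06,0],[0,0,0.6],[0,0,0.6],[0,0,0.6],[0,0,0],[0,0,0]],"roll":[-0.69,-0.69,-0.69,-0.69,0,0]}'
python3 - <<'E'
from h import *
o=st(); M=R.from_rotvec(o['eef_rot']).as_matrix(); print(np.arctan2(M[1,1],M[0,1]))
locate('board',[[.519,.26,.22]],cams=('wrist',))
print(M.T@(np.array([.4677,.247,.024])-o['tool_pos'])/.05)
E
```

```text
t: 3.25
tool_pos: [0.4703, 0.2424, 0.103]
eef_rot: [-1.966, -2.45, 0.001]
force: [-0.1, -0.8, 0.2]
finger_gap: 0.401
grip_force: 0.0
t 3.25 tcp [0.4703 0.2424 0.103 ] rv [-1.966e+00 -2.450e+00  1.000e-03] gap 0.401 F [-0.1 -0.8  0.2] grip 0.0
0.21839205759621452
board [0.5196 0.2586 0.2184] cost 0.019 views ['wrist']
[ 0.10123385 -0.02993045  1.57950398]
```

```bash
python3 -m inch '{"claw":[0.4,0.4,0.4,0.4,0,0,0,0],"offset":[[0.1,-0.03,0.4],[0,0,0.4],[0,0,0.4],[0,0,0.37],[0,0,0],[0,0,0],[0,0,0],[0,0,0]],"roll":[0,0,0,0,0,0,0,0]}'
python3 - <<'E'
from h import *
o=st()
locate('board',[[.519,.26,.22]],cams=('wrist',))
E
```

```text
t: 4.15
tool_pos: [0.4688, 0.2479, 0.0257]
eef_rot: [1.962, 2.451, 0.004]
force: [-0.1, -0.5, 0.7]
finger_gap: 0.076
grip_force: 0.0
t 4.15 tcp [0.4688 0.2479 0.0257] rv [1.962 2.451 0.004] gap 0.076 F [-0.1 -0.5  0.7] grip 0.0
board [0.5196 0.2585 0.2189] cost 0.124 views ['wrist']
```

```bash
python3 -m inch '{"claw":[0,0],"offset":[[0,0,0],[0,0,0]],"roll":[0,0]}'
python3 - <<'E'
from h import *
o=st(); save('wrist','w2')
E
```

```text
t: 4.45
tool_pos: [0.4675, 0.2476, 0.0243]
eef_rot: [1.963, 2.453, 0.0]
force: [0.4, 0.4, -0.8]
finger_gap: 0.002
grip_force: 0.0
t 4.45 tcp [0.4675 0.2476 0.0243] rv [1.963 2.453 0.   ] gap 0.002 F [ 0.4  0.4 -0.8] grip 0.0
```

View pics/w2.png

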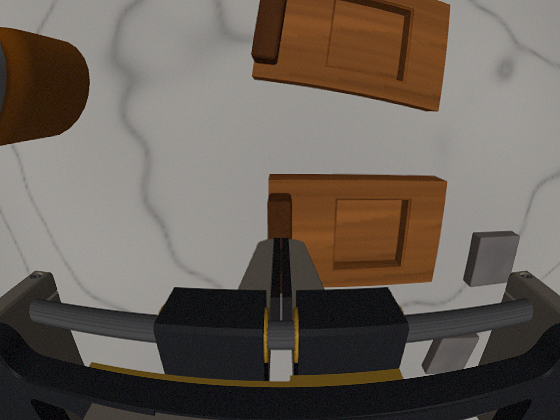

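```bash
python3 - <<'E'
from h import *
o=r.get_obs()
print('tcp',proj('wrist',np.array([o['tool_pos']]),o))
print('bar',proj('wrist',place(MODEL['board'][1],[.5196,.2586,.219]),o).round())
print('plank',proj('wrist',place(MODEL['board'][0],[.5196,.2586,.219]),o).round())
for c in('scene','side'):
    im=r.camera(c); u=proj(c,np.array([o['tool_pos']]))[0].astype(int); print(c,u)
    cv2.imwrite(f'pics/c_{c}.png',cv2.resize(im[max(u[1]-60,0):u[1]+60,max(u[0]-60,0):u[0]+60,::-1],None,fx=5,fy=5,interpolation=cv2.INTER_CUBIC))
E
```

```text
tcp [[279.80986625 237.96826108]]
bar [[270. 277.]
 [269. 294.]
 [269. 191.]
 [268. 201.]
 [290. 277.]
 [291. 294.]
 [292. 191.]
 [293. 201.]]
plank [[271. 274.]
 [270. 287.]
 [270. 173.]
 [269. 179.]
 [421. 270.]
 [431. 281.]
 [435. 176.]
 [447. 181.]]
scene [325 159]
side [234 294]
```

View pics/c_side.png

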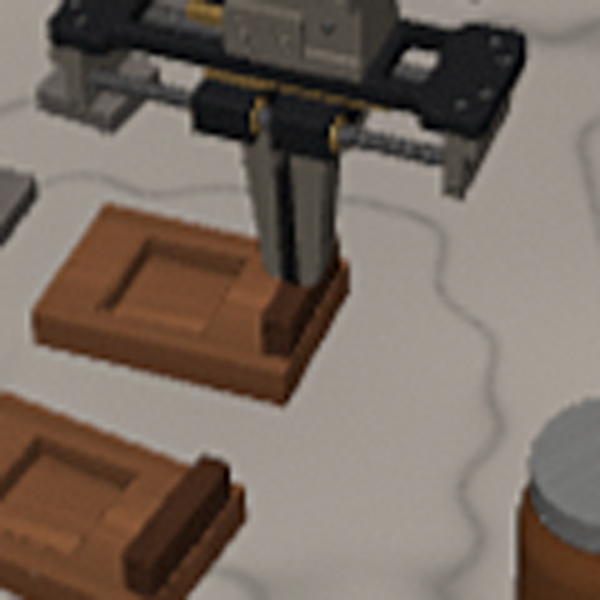

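```bash
python3 -m inch '{"claw":[0.4,0.4,0.4,0.4,0.4],"offset":[[0,0,0],[0,0,0],[0,0,0],[0,0,0.1],[0,0,0]],"roll":[0,0,0,0,0]}'
python3 -m inch '{"claw":[0.4,0.4],"offset":[[0,0,0.06],[0,0,0]],"roll":[0,0]}'
python3 - <<'E'
from h import *
o=st(); save('wrist','w3')
for c in('side',):
    im=r.camera(c); u=proj(c,np.array([o['tool_pos']]))[0].astype(int); print(c,u)
    cv2.imwrite(f'pics/c_{c}2.png',cv2.resize(im[max(u[1]-60,0):u[1]+60,max(u[0]-60,0):u[0]+60,::-1],None,fx=5,fy=5,interpolation=cv2.INTER_CUBIC))
E
```

```text
t: 5.1
tool_pos: [0.4668, 0.2473, 0.0183]
eef_rot: [-1.963, -2.452, 0.002]
force: [0.3, -0.1, -0.8]
finger_gap: 0.394
grip_force: 0.0
t: 5.3
tool_pos: [0.467, 0.2474, 0.0156]
eef_rot: [-1.963, -2.452, 0.001]
force: [-0.1, -0.5, -0.3]
finger_gap: 0.401
grip_force: 0.0
t 5.3 tcp [0.467  0.2474 0.0156] rv [-1.963e+00 -2.452e+00  1.000e-03] gap 0.401 F [-0.1 -0.5 -0.3] grip 0.0
side [234 296]
```

View pics/c_side2.png

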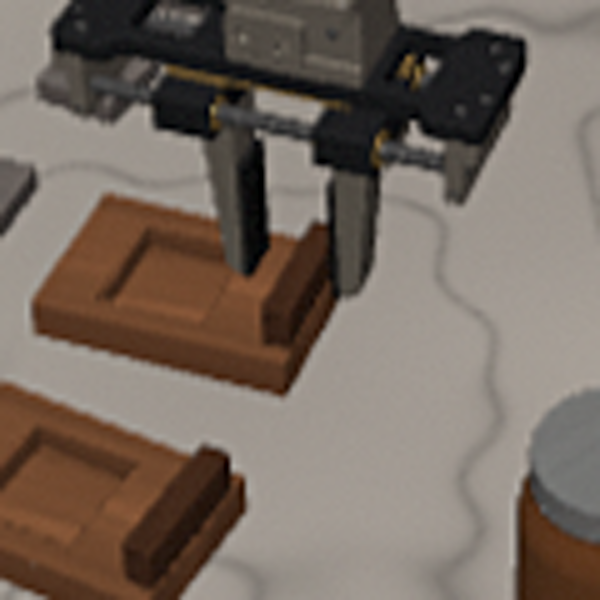

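```bash
python3 -m inch '{"claw":[0.4,0.4,0.4],"offset":[[0,0,0.08],[0,0,0.08],[0,0,0]],"roll":[0,0,0]}'
python3 -m inch '{"claw":[0,0,0,0,0],"offset":[[0,0,0],[0,0,0],[0,0,0],[0,0,0],[0,0,0]],"roll":[0,0,0,0,0]}'
```

```text
t: 5.7
tool_pos: [0.4668, 0.2473, 0.0073]
eef_rot: [-1.963, -2.452, 0.002]
force: [-1.1, 0.2, -0.3]
finger_gap: 0.398
grip_force: 0.0
t: 6.2
tool_pos: [0.4674, 0.2476, 0.0082]
eef_rot: [-1.963, -2.453, 0.0]
force: [-0.6, 0.5, 1.2]
finger_gap: 0.147
grip_force: 30.0
```

```bash
python3 -m inch '{"claw":[0,0,0,0,0,0,0,0],"offset":[[-0.4,-0.03,0],[-0.4,-0.02,0],[-0.4,0,0],[-0.4,0.02,0],[-0.4,0.04,0],[-0.4,0.06,0],[-0.4,0.08,0],[-0.4,0.1,0]],"roll":[0.46,0.46,0.46,0.46,0.46,0.46,0.46,0.46]}'
cat >> h.py <<'E'
def rem(x,y,z,yaw):
    o=r.get_obs();M=R.from_rotvec(o['eef_rot']).as_matrix();ya=np.arctan2(M[1,1],M[0,1])
    d=M.T@(np.array([x,y,z])-o['tool_pos'])/.05
    e=(yaw-ya+np.pi/2)%np.pi-np.pi/2
    print('t',round(o['t'],2),'tcp',np.round(o['tool_pos'],4),'tilt',np.round(M[:2,2],3),'yaw',round(ya,3),'j6',round(o['joint_positions'][5],2),'gap',round(float(o['finger_gap'])*92,1),'F',np.round(o['force'],1),'grip',o['grip_force'],'\n REM offset',np.round(d,2),'roll',round(-e/.08,2))
E
python3 -c "
from h import *
rem(.5482,-.2414,.008,-.0766)"
```

```text
t: 7.0
tool_pos: [0.4947, 0.0881, 0.0082]
eef_rot: [-2.303, -2.136, -0.001]
force: [0.4, 1.4, 1.3]
finger_gap: 0.147
grip_force: 30.0
t 7.0 tcp [0.4947 0.0881 0.0082] tilt [0.    0.001] yaw -0.075 j6 0.01 gap 13.5 F [0.4 1.4 1.3] grip 30.001317858695984 
 REM offset [-6.49  1.56 -0.  ] roll 0.02
```

```bash
python3 -m inch '{"claw":[0,0,0,0,0,0,0,0],"offset":[[-0.42,0.1,0],[-0.42,0.1,0],[-0.42,0.1,0],[-0.42,0.1,0],[-0.42,0.1,0],[-0.42,0.1,0],[-0.42,0.1,0],[-0.42,0.1,0]],"roll":[0,0,0,0,0,0,0,0]}'
python3 -m inch '{"claw":[0,0,0,0,0,0,0,0],"offset":[[-0.4,0.1,0],[-0.4,0.1,0],[-0.4,0.1,0],[-0.4,0.1,0],[-0.4,0.1,0],[-0.4,0.1,0],[-0.4,0.1,0],[-0.3,0.06,0]],"roll":[0,0,0,0,0,0,0,0]}'
python3 -c "
from h import *
rem(.5482,-.2414,.008,-.0766)
locate('board',[[.6,-.245,-.077],[.486,.386,.1]])
locate('mat',[[.6075,-.1607,-.077]],fresh=False)
"
```

```text
t: 7.8
tool_pos: [0.5223, -0.0824, 0.0082]
eef_rot: [-2.301, -2.138, -0.001]
force: [-0.7, 2.3, 0.7]
finger_gap: 0.15
grip_force: 30.0
t: 8.6
tool_pos: [0.549, -0.241, 0.0082]
eef_rot: [2.302, 2.137, 0.0]
force: [-0.5, 3.5, 3.6]
finger_gap: 0.15
grip_force: 30.0
t 8.6 tcp [ 0.549  -0.241   0.0082] tilt [0. 0.] yaw -0.074 j6 -0.54 gap 13.8 F [-0.5  3.5  3.6] grip 30.004362165927887 
 REM offset [-0.01 -0.01  0.  ] roll 0.03
board [ 0.6044 -0.2456 -0.0869] cost 0.263 views ['scene', 'side']
board [0.4864 0.386  0.0807] cost 0.085 views ['scene', 'side']
mat [ 0.608  -0.1601 -0.0768] cost 0.307 views ['scene', 'side']
```

```bash
python3 -m inch '{"claw":[0.4,0.4,0.4,0.4,0.4,0.4,0.4,0.4],"offset":[[0,0,0],[0,0,0],[0,0,0],[0,0,-0.4],[0,0,-0.9],[0,0,-0.9],[0.8,0,-0.9],[0,0,0]],"roll":[0,0,0,0,0,0,0,0]}'
python3 -c "
from h import *
rem(.4864-.053,.386,.12,.08)
locate('board',[[.6,-.245,-.077]],cams=('wrist',))
locate('mat',[[.6075,-.1607,-.077]],fresh=False,cams=('wrist',))
save('wrist','w4')
"
```

```text
t: 9.7
tool_pos: [0.5549, -0.2054, 0.1624]
eef_rot: [2.291, 2.134, 0.007]
force: [0.5, -0.4, 0.8]
finger_gap: 0.401
grip_force: 0.0
t 9.7 tcp [ 0.5549 -0.2054  0.1624] tilt [ 0.01  -0.004] yaw -0.071 j6 -0.49 gap 36.8 F [ 0.5 -0.4  0.8] grip 0.0 
 REM offset [11.63 -3.27  0.77] roll -1.89
board [ 0.6021 -0.2438 -0.0837] cost 0.072 views ['wrist']
mat [ 0.6046 -0.1591 -0.0773] cost 0.236 views ['wrist']
```

View pics/w4.png

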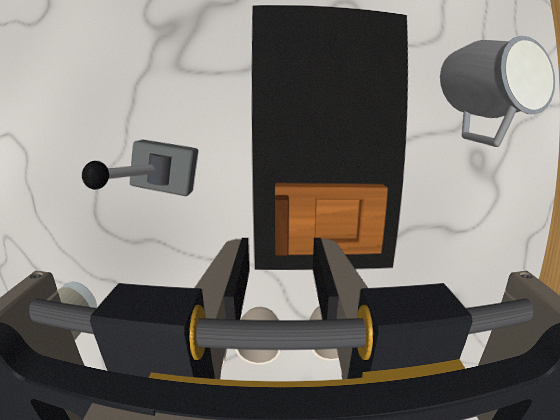

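```bash
python3 -m inch '{"claw":[0.4,0.4,0.4,0.4,0.4,0.4,0.4,0.4],"offset":[[0.8,-0.2,0],[0.8,-0.22,0],[0.8,-0.22,0],[0.8,-0.22,0],[0.8,-0.22,0],[0.8,-0.22,0],[0.8,-0.22,0],[0.8,-0.22,0]],"roll":[0,0,0,0,0,0,0,0]}'
python3 -m inch '{"claw":[0.4,0.4,0.4,0.4,0.4,0.4,0.4,0.4],"offset":[[0.75,-0.22,0],[0.75,-0.22,0],[0.75,-0.22,0],[0.75,-0.22,0],[0.7,-0.22,0],[0.5,-0.2,0],[0,0,0],[0,0,0]],"roll":[-0.4,-0.4,-0.4,-0.4,-0.3,0,0,0]}'
python3 -c "
from h import *
p=locate('board',[[.486,.386,.08]],cams=('wrist',))[0]
rem(p[0]-.053*np.cos(p[2]),p[1]-.053*np.sin(p[2]),.008,p[2])
locate('tile',[[.645,.26,.2],[.652,.159,.1]],cams=('wrist',),fresh=False)
"
```

```text
t: 10.7
tool_pos: [0.4862, 0.1202, 0.1534]
eef_rot: [-2.301, -2.135, 0.004]
force: [1.2, 0.2, 0.3]
finger_gap: 0.397
grip_force: 0.0
t: 11.5
tool_pos: [0.4223, 0.3279, 0.1538]
eef_rot: [-2.132, -2.307, 0.005]
force: [-0.4, -0.8, 0.5]
finger_gap: 0.4
grip_force: 0.0
board [0.486  0.3851 0.0798] cost 0.021 views ['wrist']
t 11.6 tcp [0.4231 0.3273 0.1545] tilt [-0.001 -0.001] yaw 0.077 j6 0.36 gap 37.0 F [-0.1 -0.8  0.6] grip 0.0 
 REM offset [1.06 0.29 2.93] roll -0.04
tile [0.649  0.256  0.2326] cost 0.091 views ['wrist']
tile [0.652, 0.159, 0.1] no mask
```

```bash
python3 -m inch '{"claw":[0.4,0.4,0.4,0.4,0.4,0.4,0.4,0.4],"offset":[[0.53,0.15,0],[0.53,0.14,0.5],[0,0,0.5],[0,0,0.5],[0,0,0.4],[0,0,0.2],[0,0,0],[0,0,0]],"roll":[0,0,0,0,0,0,0,0]}'
python3 -c "
from h import *
rem(.4332,.3809,.008,.08)"
```

```text
t: 12.45
tool_pos: [0.4341, 0.3826, 0.0514]
eef_rot: [2.133, 2.306, 0.002]
force: [0.5, -0.1, 0.3]
finger_gap: 0.4
grip_force: 0.0
t 12.45 tcp [0.4341 0.3826 0.0514] tilt [0.001 0.001] yaw 0.078 j6 0.44 gap 36.8 F [ 0.5 -0.1  0.3] grip 0.0 
 REM offset [-0.03 -0.02  0.87] roll -0.03
```

```bash
python3 -m inch '{"claw":[0.4,0.4,0.4,0,0,0,0,0],"offset":[[-0.03,-0.02,0.4],[0,0,0.3],[0,0,0.16],[0,0,0],[0,0,0],[0,0,0],[0,0,0],[0,0,0]],"roll":[0,0,0,0,0,0,0,0]}'
python3 -c "
from h import *
# via then target (mat y=+75)
rem(.5-.053,.2,.008,-.0766)
m=np.array([.6075,-.1607]);th=-.0766
c=m+.075*np.array([-np.sin(th),np.cos(th)]); b=c-.053*np.array([np.cos(th),np.sin(th)]);print(c,b)"
```

```text
t: 13.25
tool_pos: [0.4329, 0.3815, 0.0083]
eef_rot: [2.132, 2.307, 0.002]
force: [0.1, 0.1, 4.3]
finger_gap: 0.146
grip_force: 30.0
t 13.25 tcp [0.4329 0.3815 0.0083] tilt [0.001 0.001] yaw 0.078 j6 0.43 gap 13.4 F [0.1 0.1 4.3] grip 30.001566410064697 
 REM offset [-3.64 -0.    0.  ] roll 1.94
[ 0.61323938 -0.08591993] [ 0.5603948  -0.08186409]
```

```bash
python3 -m inch '{"claw":[0,0,0,0,0,0,0,0],"offset":[[-0.45,0,0],[-0.45,0,0],[-0.45,0,0],[-0.45,0.02,0],[-0.45,0.03,0],[-0.45,0.04,0],[-0.45,0.05,0],[-0.45,0.06,0]],"roll":[0.24,0.24,0.24,0.24,0.24,0.24,0.24,0.24]}'
python3 -c "
from h import *
rem(.5604,-.0819,.008,-.0766)"
```

```text
t: 14.05
tool_pos: [0.4452, 0.2009, 0.0083]
eef_rot: [2.304, 2.135, 0.004]
force: [0.6, 3.4, 1.9]
finger_gap: 0.145
grip_force: 30.0
t 14.05 tcp [0.4452 0.2009 0.0083] tilt [0.002 0.001] yaw -0.076 j6 0.25 gap 13.4 F [0.6 3.4 1.9] grip 30.00686466693878 
 REM offset [-5.47  2.73  0.  ] roll 0.01
```

```bash
python3 -m inch '{"claw":[0,0,0,0,0,0,0,0],"offset":[[-0.45,0.1,0],[-0.45,0.1,0],[-0.45,0.1,0],[-0.45,0.12,0],[-0.45,0.14,0],[-0.45,0.18,0],[-0.45,0.2,0],[-0.45,0.2,0]],"roll":[0,0,0,0,0,0,0,0]}'
python3 -m inch '{"claw":[0,0,0,0,0,0],"offset":[[-0.4,0.32,0],[-0.4,0.34,0],[-0.4,0.34,0],[-0.4,0.34,0],[-0.25,0.25,0],[0,0,0]],"roll":[0,0,0,0,0,0]}'
python3 -m inch '{"claw":[0.4,0.4,0.4,0.4,0.4,0.4,0.4,0.4],"offset":[[0,0,0],[0,0,0],[0,0,0],[0,0,-0.4],[0,0,-0.9],[0,0,-0.9],[-0.6,0,-0.9],[0,0,0]],"roll":[0,0,0,0,0,0,0,0]}'
python3 -c "
from h import *
rem(.6451,.2589,.15,.24)
locate('board',[[.613,-.086,-.077]],cams=('wrist',))
locate('board',[[.613,-.086,-.077],[.602,-.244,-.08]])
locate('tile',[[.6451,.2589,.24],[.6511,.1601,.1],[.67,.074,.32]],fresh=False)
"
```

```text
t: 14.85
tool_pos: [0.4882, 0.0169, 0.0081]
eef_rot: [-2.303, -2.136, -0.002]
force: [-1.1, 2.5, 2.7]
finger_gap: 0.149
grip_force: 29.9
t: 15.45
tool_pos: [0.5617, -0.0829, 0.0081]
eef_rot: [2.303, 2.133, 0.001]
force: [2.6, -6.6, 7.2]
finger_gap: 0.149
grip_force: 30.0
t: 16.25
tool_pos: [0.5617, -0.1118, 0.1665]
eef_rot: [2.295, 2.127, 0.007]
force: [0.1, -0.4, 0.1]
finger_gap: 0.403
grip_force: 0.0
t 16.25 tcp [ 0.5617 -0.1118  0.1665] tilt [ 0.012 -0.006] yaw -0.076 j6 -0.33 gap 37.1 F [ 0.1 -0.4  0.1] grip 0.0 
 REM offset [7.52 1.09 0.3 ] roll -3.95
board [ 0.6157 -0.0834 -0.0745] cost 0.021 views ['wrist']
board [ 0.6146 -0.084  -0.0916] cost 0.102 views ['scene', 'side']
board [ 0.6015 -0.2437 -0.0905] cost 0.101 views ['scene', 'side']
tile [0.6451 0.2587 0.3361] cost 0.23 views ['scene', 'side']
tile [0.6527 0.1599 0.2264] cost 0.194 views ['scene', 'side']
tile [0.6693 0.0747 0.4261] cost 0.204 views ['scene', 'side']
```

```bash
python3 -m inch '{"claw":[0.6,0.6,0.6,0.6,0.6],"offset":[[0.8,0.45,0],[0.8,0.45,0],[0.8,0.45,0],[0.8,0.45,0],[0.1,0.1,0]],"roll":[0,0,0,0,0]}'
python3 -m inch '{"claw":[0.6,0.6,0.6,0.6,0.6,0.6],"offset":[[0,0,0.3],[0,0,0.3],[0,0,0.3],[0,0,0],[0,0,0],[0,0,0]],"roll":[-0.9,-0.9,-0.9,-0.9,-0.5,0]}'
python3 -c "
from h import *
p=locate('tile',[[.67,.0745,.35]],cams=('wrist',))[0]
rem(*p[:2],-.010,p[2])
rem(*p[:2],-.010,p[2]-np.pi/2)
locate('tile',[[.652,.16,.2]],cams=('wrist',),fresh=False)
"
```

```text
t: 17.15
tool_pos: [0.6658, 0.0536, 0.1577]
eef_rot: [-2.297, -2.141, -0.001]
force: [-0.0, -0.1, -1.6]
finger_gap: 0.6
grip_force: 0.0
t: 17.75
tool_pos: [0.6643, 0.0483, 0.1131]
eef_rot: [-1.923, -2.482, 0.002]
force: [-0.0, 0.5, -0.5]
finger_gap: 0.601
grip_force: 0.0
tile [0.6693 0.0737 0.2879] cost 0.058 views ['wrist']
t 17.85 tcp [0.6646 0.0485 0.1137] tilt [-0.001 -0.   ] yaw 0.252 j6 -0.36 gap 55.2 F [ 0.6 -0.6 -0. ] grip 0.0 
 REM offset [0.46 0.22 2.47] roll -0.45
t 17.85 tcp [0.6646 0.0485 0.1137] tilt [-0.001 -0.   ] yaw 0.252 j6 -0.36 gap 55.2 F [ 0.6 -0.6 -0. ] grip 0.0 
 REM offset [0.46 0.22 2.47] roll 19.18
tile [0.6529 0.1594 0.0959] cost 0.087 views ['wrist']
```

```bash
python3 -m inch '{"claw":[0.6,0.6,0.6,0.6,0.6,0.6,0.6],"offset":[[0.25,0.11,0.4],[0.21,0.11,0.5],[0,0,0.5],[0,0,0.4],[0,0,0.4],[0,0,0.2],[0,0,0]],"roll":[-0.45,0,0,0,0,0,0]}'
python3 -c "
from h import *
p=[.6693,.0737,.288]
rem(*p[:2],-.010,p[2])"
```

```text
t: 18.6
tool_pos: [0.668, 0.0739, -0.0077]
eef_rot: [-1.878, -2.515, 0.003]
force: [-0.5, 0.4, -0.4]
finger_gap: 0.603
grip_force: 0.0
t 18.6 tcp [ 0.668   0.0739 -0.0077] tilt [-0.003  0.   ] yaw 0.288 j6 -0.36 gap 55.5 F [-0.5  0.4 -0.4] grip 0.0 
 REM offset [-0.01  0.02  0.05] roll 0.0
```

```bash
for i in 1; do python3 -m inch '{"claw":[0.6,0.6],"offset":[[0,0.02,0.08],[0,0,0]],"roll":[0,0]}'; python3 -m inch '{"claw":[0.6,0.6],"offset":[[0,0,0.04],[0,0,0]],"roll":[0,0]}';  python3 -m inch '{"claw":[0.6,0.6],"offset":[[0,0,0.04],[0,0,0]],"roll":[0,0]}'; done | grep -E 'pos|force'
```

```text
tool_pos: [0.6713, 0.0741, -0.0091]
force: [0.4, 0.3, -0.2]
grip_force: 0.0
tool_pos: [0.6708, 0.0742, -0.0115]
force: [-0.4, -0.4, -0.0]
grip_force: 0.0
tool_pos: [0.6703, 0.0742, -0.014]
force: [0.3, 0.1, -0.3]
grip_force: 0.0
```

```bash
(python3 -m inch '{"claw":[0.6,0.6],"offset":[[0,0,0.04],[0,0,0]],"roll":[0,0]}'; python3 -m inch '{"claw":[0.6,0.6],"offset":[[0,0,0.04],[0,0,0]],"roll":[0,0]}';  python3 -m inch '{"claw":[0.6,0.6],"offset":[[0,0,0.04],[0,0,0]],"roll":[0,0]}' )| grep -E 'pos|force'
```

```text
tool_pos: [0.6702, 0.0742, -0.0163]
force: [-0.3, -0.4, 0.3]
grip_force: 0.0
tool_pos: [0.6702, 0.0742, -0.0183]
force: [-0.2, -0.1, -0.8]
grip_force: 0.0
tool_pos: [0.6702, 0.0742, -0.0203]
force: [-0.4, -0.2, 0.2]
grip_force: 0.0
```

```bash
(python3 -m inch '{"claw":[0.6,0.6],"offset":[[0,0,0.03],[0,0,0]],"roll":[0,0]}'; python3 -m inch '{"claw":[0.6,0.6],"offset":[[0,0,0.03],[0,0,0]],"roll":[0,0]}';  python3 -m inch '{"claw":[0.6,0.6],"offset":[[0,0,0.03],[0,0,0]],"roll":[0,0]}' )| grep -E 'pos|force'; python3 -c "
from h import *
o=r.get_obs()
im=r.camera('side'); u=proj('side',np.array([o['tool_pos']]))[0].astype(int); print(u)
cv2.imwrite('pics/c3.png',cv2.resize(im[max(u[1]-60,0):u[1]+40,max(u[0]-60,0):u[0]+60,::-1],None,fx=5,fy=5,interpolation=cv2.INTER_CUBIC))"
```

```text
tool_pos: [0.6705, 0.0742, -0.0215]
force: [0.1, -1.3, -0.5]
grip_force: 0.0
tool_pos: [0.6707, 0.0742, -0.0216]
force: [-3.9, -0.2, 7.5]
grip_force: 3.8
tool_pos: [0.6707, 0.0741, -0.0217]
force: [-8.1, -0.0, 16.0]
grip_force: 7.9
[209 238]
```

View pics/c3.png

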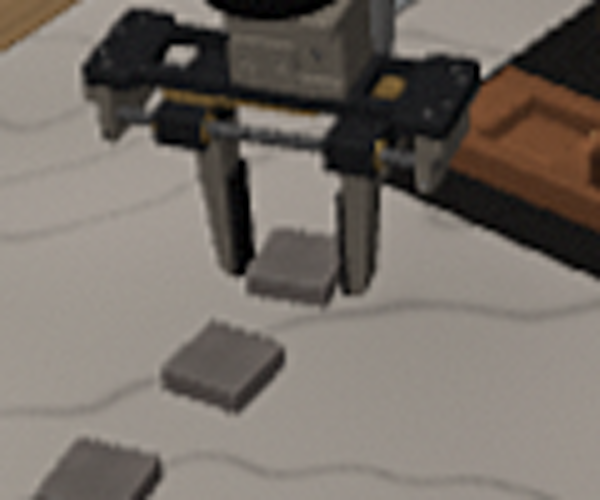

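```bash
python3 -m inch '{"claw":[0.6,0.6,0,0,0,0,0],"offset":[[0,0,-0.2],[0,0,0],[0,0,0],[0,0,0],[0,0,0],[0,0,0],[0,0,0]],"roll":[0,0,0,0,0,0,0]}'; python3 -m inch '{"claw":[0,0,0,0],"offset":[[0,0,-0.5],[0,0,-0.7],[0,0,-0.7],[0,0,-0.1]],"roll":[0,0,0,0]}'
python3 -c "
from h import *
p=[.6157,-.0834,-.0766]
rem(p[0]+.008*np.cos(p[2]),p[1]+.008*np.sin(p[2]),.04,p[2]+np.pi/2)
print([ (np.round(d['location'],3),d['p']) for d in r.pinpoint('side','tile1')])"
```

```text
t: 21.15
tool_pos: [0.6702, 0.0742, -0.0149]
eef_rot: [-1.878, -2.518, 0.001]
force: [0.7, -0.0, -1.3]
finger_gap: 0.471
grip_force: 30.0
t: 21.55
tool_pos: [0.6741, 0.0741, 0.0911]
eef_rot: [1.874, 2.512, 0.008]
force: [1.2, -0.5, 0.4]
finger_gap: 0.47
grip_force: 30.0
t 21.55 tcp [0.6741 0.0741 0.0911] tilt [ 0.009 -0.001] yaw 0.289 j6 -0.36 gap 43.2 F [ 1.2 -0.5  0.4] grip 29.999673664569855 
 REM offset [-2.74 -1.88  1.01] roll -15.07
[(array([0.665, 0.07 , 0.002]), 0.74), (array([ 0.646,  0.254, -0.001]), 0.65), (array([0.652, 0.155, 0.002]), 0.52)]
```

```bash
python3 -m inch '{"claw":[0,0,0,0,0,0,0],"offset":[[-0.55,-0.38,0],[-0.55,-0.38,0],[-0.55,-0.38,0],[-0.55,-0.38,0],[-0.54,-0.36,0],[0,0,0],[0,0,0]],"roll":[-0.9,-0.9,-0.9,-0.9,-0.9,-0.9,-0.9]}';python3 -m inch '{"claw":[0,0,0,0,0,0,0,0],"offset":[[0,0,0],[0,0,0],[0,0,0],[0,0,0],[0,0,0],[0,0,0],[0,0,0],[0,0,0]],"roll":[-0.9,-0.9,-0.9,-0.9,-0.9,-0.9,-0.9,-0.9]}'
python3 -c "
from h import *
p=locate('board',[[.6157,-.0834,-.0766]],cams=('scene','side'))
p=[.6157,-.0834,-.0766]
rem(p[0]+.008*np.cos(p[2]),p[1]+.008*np.sin(p[2]),.01,p[2]+np.pi/2)"
```

```text
t: 22.3
tool_pos: [0.641, -0.0895, 0.0828]
eef_rot: [-1.189, -2.904, 0.0]
force: [0.1, 1.2, -0.5]
finger_gap: 0.475
grip_force: 30.0
t: 23.1
tool_pos: [0.6411, -0.0881, 0.0828]
eef_rot: [-0.312, -3.122, -0.001]
force: [0.4, 0.0, -1.1]
finger_gap: 0.472
grip_force: 30.0
board [ 0.6172 -0.0827 -0.0918] cost 0.275 views ['scene', 'side']
t 23.3 tcp [ 0.6416 -0.0884  0.0838] tilt [-0.003  0.001] yaw 1.367 j6 -1.69 gap 43.9 F [ 0.4  0.2 -0.5] grip 29.999733567237854 
 REM offset [0.36 0.01 1.48] roll -1.59
```

```bash
python3 -m inch '{"claw":[0,0,0,0,0,0],"offset":[[0.18,0,0.3],[0.18,0,0.3],[0,0,0.3],[0,0,0],[0,0,0],[0,0,0]],"roll":[-0.8,-0.79,0,0,0,0]}'
python3 -c "
from h import *
p=locate('board',[[.6157,-.0834,-.0766]],cams=('wrist',))
p=[.6157,-.0834,-.0766]
rem(p[0]+.008*np.cos(p[2]),p[1]+.008*np.sin(p[2]),.002,p[2]+np.pi/2)
save('wrist','w5')"
```

```text
t: 23.9
tool_pos: [0.6259, -0.086, 0.0415]
eef_rot: [0.119, 3.138, -0.001]
force: [-0.2, 0.4, -0.9]
finger_gap: 0.475
grip_force: 30.0
board [ 0.6155 -0.0831 -0.0665] cost 0.404 views ['wrist']
t 24.0 tcp [ 0.6259 -0.086   0.0416] tilt [ 0.002 -0.001] yaw 1.495 j6 -1.82 gap 43.7 F [ 0.1 -0.4 -0.8] grip 29.99978542327881 
 REM offset [0.05 0.04 0.79] roll 0.02
```

View pics/w5.png

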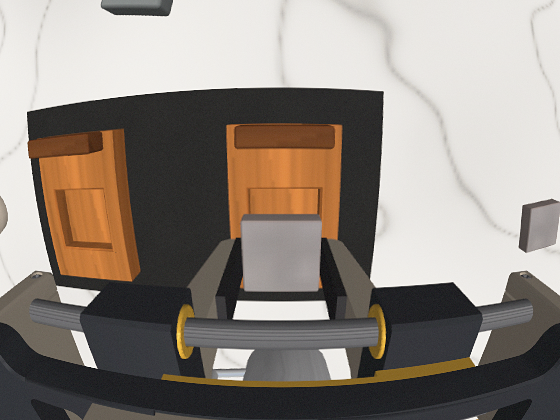

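```bash
python3 -c "
from h import *
o=r.get_obs()
p=[.6157,-.0834,-.0766]
q=locate('tile',[[o['tool_pos'][0],o['tool_pos'][1],-.0766]],cams=('wrist',),z=.0565)
print(np.array([p[0]+.008*np.cos(p[2]),p[1]+.008*np.sin(p[2])]))
im=r.camera('wrist')
V=box(.008,0,.049,.049,.02,.02)
print(proj('wrist',place(V,p),o)[::2].round(1))
cv2.imwrite('pics/w5c.png',cv2.resize(im[110:300,210:360,::-1],None,fx=3.1,fy=3.1,interpolation=cv2.INTER_CUBIC))"
```

```text
tile [ 0.627  -0.0863 -0.0795] cost 0.053 views ['wrist']
[ 0.62367654 -0.0840122 ]
[[247.8 189.2]
 [319.9 189.4]
 [249.9 255.2]
 [317.3 255.2]]
```

View pics/w5c.png

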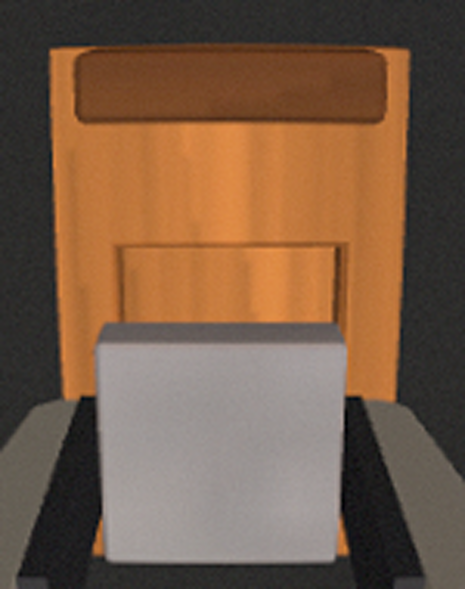

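```bash
python3 -m inch '{"claw":[0,0,0,0],"offset":[[0.07,0.05,0.2],[0,0,0.25],[0,0,0.2],[0,0,0]],"roll":[0,0,0,0]}'
python3 -m inch '{"claw":[0,0],"offset":[[0,0,0.08],[0,0,0]],"roll":[0,0]}'
python3 -m inch '{"claw":[0,0],"offset":[[0,0,0.06],[0,0,0]],"roll":[0,0]}'
python3 -c "
from h import *
rem(.6237-.0011,-.0834,.0005,-.0766+np.pi/2)
q=locate('tile',[[.623,-.083,-.0766]],cams=('wrist',),z=.017)
"
```

```text
t: 24.6
tool_pos: [0.62, -0.0824, 0.0057]
eef_rot: [-0.117, -3.136, -0.002]
force: [-0.6, 0.2, -1.3]
finger_gap: 0.476
grip_force: 30.0
t: 24.8
tool_pos: [0.6213, -0.0828, 0.0036]
eef_rot: [-0.118, -3.139, -0.0]
force: [0.7, -0.2, -0.7]
finger_gap: 0.473
grip_force: 30.0
t: 25.0
tool_pos: [0.6215, -0.0829, 0.0009]
eef_rot: [-0.117, -3.139, -0.0]
force: [0.3, 0.3, -0.7]
finger_gap: 0.475
grip_force: 30.0
t 25.0 tcp [ 0.6215 -0.0829  0.0009] tilt [-0.  0.] yaw 1.496 j6 -1.82 gap 43.7 F [ 0.3  0.3 -0.7] grip 29.999801516532898 
 REM offset [-0.02 -0.01  0.01] roll 0.02
tile [ 0.6223 -0.0833 -0.0902] cost 0.074 views ['wrist']
```

```bash
python3 -m inch '{"claw":[0.58,0.58,0.58,0.58,0.58,0.3,0,0],"offset":[[-0.02,0,0],[0,0,0],[0,0,-0.3],[0,0,-0.6],[0,0,-0.6],[0,0,0],[0,0,0],[0,0,0]],"roll":[0,0,0,0,0,0,0,0]}'
python3 -c "
from h import *
rem(.6237,-.0834,0,-.0766+np.pi/2)
save('wrist','w6')
q=locate('tile',[[.6237,-.0834,-.0766]],cams=('wrist',),z=.006)
"
```

```text
t: 25.9
tool_pos: [0.6217, -0.0827, 0.0752]
eef_rot: [-0.117, -3.138, -0.001]
force: [0.8, 0.3, -0.6]
finger_gap: 0.343
grip_force: 0.0
t 25.9 tcp [ 0.6217 -0.0827  0.0752] tilt [-0.002  0.001] yaw 1.496 j6 -1.82 gap 31.5 F [ 0.8  0.3 -0.6] grip 0.0 
 REM offset [-0.04 -0.01  1.5 ] roll 0.02
tile [ 0.6241 -0.0833 -0.0569] cost 0.102 views ['wrist']
```

View pics/w6.png

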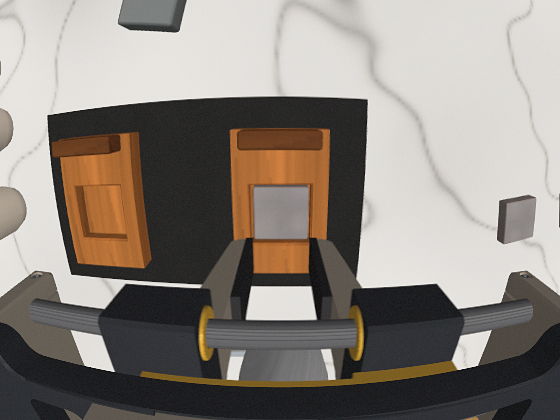

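```bash
python3 -m inch '{"claw":[0,0,0,0,0],"offset":[[-0.04,0,0.4],[0,0,0.4],[0,0,0.4],[0,0,0.25],[0,0,0]],"roll":[0,0,0,0,0]}' | grep -E 'pos|force|gap'
(python3 -m inch '{"claw":[0,0],"offset":[[0,0,0.06],[0,0,0]],"roll":[0,0]}'
python3 -m inch '{"claw":[0,0],"offset":[[0,0,0.05],[0,0,0]],"roll":[0,0]}') | grep -E 'pos|force'
```

```text
tool_pos: [0.6224, -0.0824, 0.0008]
force: [-0.3, -0.2, 0.5]
finger_gap: 0.007
grip_force: 0.0
tool_pos: [0.6252, -0.0833, 0.0013]
force: [-0.0, -0.6, 0.6]
grip_force: 0.0
tool_pos: [0.6249, -0.0832, -0.0015]
force: [0.6, 1.0, -0.8]
grip_force: 0.0
```

```bash

(python3 -m inch '{"claw":[0,0],"offset":[[0,0,0.04],[0,0,0]],"roll":[0,0]}'
python3 -m inch '{"claw":[0,0],"offset":[[0,0,0.04],[0,0,0]],"roll":[0,0]}') | grep -E 'pos|force'
```

```text
tool_pos: [0.625, -0.0832, -0.0016]
force: [-6.6, 0.4, 11.9]
grip_force: 6.0
tool_pos: [0.625, -0.0832, -0.0017]
force: [-12.0, 2.9, 22.7]
grip_force: 11.9
```

```bash

python3 -m inch '{"claw":[0,0,0.6,0.6,0.6,0.6,0.6,0.6],"offset":[[0,0,-0.6],[0,0,-0.8],[-0.04,0.8,-0.8],[-0.04,0.8,0],[-0.04,0.8,0],[-0.04,0.8,0],[-0.04,0.8,0],[-0.04,0.8,0]],"roll":[0,0,0,0,0,0,0,0]}' >/dev/null
python3 -m inch '{"claw":[0.6,0.6,0.6],"offset":[[0,0,0],[0,0,0],[0,0,0]],"roll":[-1,-1,0]}'
python3 -c "
from h import *
p=locate('tile',[[.653,.159,.1]],cams=('wrist',))[0]
rem(*p[:2],-.0145,p[2]+np.pi/2)
"
```

```text
t: 28.45
tool_pos: [0.6539, 0.1511, 0.0996]
eef_rot: [-0.135, 3.138, -0.0]
force: [0.1, -0.4, -0.6]
finger_gap: 0.6
grip_force: 0.0
tile [0.6533 0.1595 0.0673] cost 0.105 views ['wrist']
t 28.55 tcp [0.654  0.1506 0.0996] tilt [0. 0.] yaw 1.654 j6 -1.61 gap 55.0 F [-0.2 -0.4  0.5] grip 0.0 
 REM offset [-0.    0.18  2.28] roll 0.2
```

```bash

python3 -m inch '{"claw":[0.6,0.6,0.6,0.6,0.6,0.6,0.6],"offset":[[0,0.18,0.4],[0,0,0.5],[0,0,0.5],[0,0,0.5],[0,0,0.2],[0,0,0],[0,0,0]],"roll":[0.05,0,0,0,0,0,0]}' >/dev/null
python3 -c "
from h import *
p=[.6533,.1595,.08]
rem(*p[:2],-.0145,p[2]+np.pi/2)
"
```

```text
t 29.25 tcp [ 0.654   0.1595 -0.0044] tilt [0.002 0.   ] yaw 1.651 j6 -1.59 gap 55.0 F [-0.3 -0.4  0.3] grip 0.0 
 REM offset [0.02 0.   0.2 ] roll 0.01
```

```bash

python3 -m inch '{"claw":[0.6,0.6,0,0,0,0,0],"offset":[[0,0,0.2],[0,0,0],[0,0,0],[0,0,0],[0,0,0],[0,0,0],[0,0,0]],"roll":[0,0,0,0,0,0,0]}'
python3 -m inch '{"claw":[0,0,0,0],"offset":[[0,0,-0.5],[0,0,-0.7],[0,0,-0.8],[0,0,0]],"roll":[0,0,0,0]}' >/dev/null
python3 -c "
from h import *
p=[.602,-.244,-.0766]
rem(p[0]+.008*np.cos(p[2]),p[1]+.008*np.sin(p[2]),.085,p[2]+np.pi/2)
"
```

```text
t: 29.95
tool_pos: [0.6534, 0.1597, -0.0152]
eef_rot: [-0.128, 3.138, 0.0]
force: [0.4, -0.3, 1.0]
finger_gap: 0.475
grip_force: 30.0
t 30.35 tcp [0.6578 0.1601 0.0918] tilt [0.012 0.001] yaw 1.652 j6 -1.59 gap 43.4 F [1.5 0.3 0.7] grip 29.999493956565857 
 REM offset [ 1.61 -7.99  0.12] roll 1.97
```

```bash

python3 -m inch '{"claw":[0,0,0,0,0,0,0,0],"offset":[[0.15,-0.8,0],[0.15,-0.8,0],[0.15,-0.8,0],[0.15,-0.8,0],[0.15,-0.8,0],[0.15,-0.8,0],[0.15,-0.8,0],[0.15,-0.8,0]],"roll":[0,0,0,0,0,0,0,0]}' >/dev/null
python3 -m inch '{"claw":[0,0,0,0,0,0],"offset":[[0.15,-0.8,0],[0.2,-0.7,0],[0,0,0],[0,0,0],[0,0,0],[0,0,0]],"roll":[0.8,0.8,0.37,0,0,0]}' >/dev/null
python3 -c "
from h import *
p=locate('board',[[.602,-.244,-.08]],cams=('wrist',))
p=[.602,-.244,-.0766]
rem(p[0]+.008*np.cos(p[2]),p[1]+.008*np.sin(p[2]),.042,p[2]+np.pi/2)
"
```

```text
board [ 0.6018 -0.2439 -0.0826] cost 0.4 views ['wrist']
t 31.85 tcp [ 0.6059 -0.2386  0.0843] tilt [-0.  0.] yaw 1.496 j6 -2.06 gap 43.7 F [-0.2  0.7 -0.8] grip 29.999476969242096 
 REM offset [-0.09 -0.11  0.85] roll 0.03
```

```bash

python3 -m inch '{"claw":[0,0,0,0,0],"offset":[[-0.09,-0.11,0.4],[0,0,0.45],[0,0,0],[0,0,0],[0,0,0]],"roll":[0,0,0,0,0]}' >/dev/null
python3 -c "
from h import *
o=r.get_obs()
p=[.602,-.244,-.0766]
q=locate('tile',[[o['tool_pos'][0],o['tool_pos'][1],-.0766]],cams=('wrist',),z=o['tool_pos'][2]+.0145)
rem(p[0]+.008*np.cos(p[2]),p[1]+.008*np.sin(p[2]),.0,p[2]+np.pi/2)
im=r.camera('wrist')
V=box(.008,0,.049,.049,.02,.02)
print(proj('wrist',place(V,p),o)[::2].round(1))
cv2.imwrite('pics/w7c.png',cv2.resize(im[110:300,210:360,::-1],None,fx=3.1,fy=3.1,interpolation=cv2.INTER_CUBIC))"
```

```text
tile [ 0.6103 -0.2461 -0.0678] cost 0.041 views ['wrist']
t 32.45 tcp [ 0.6107 -0.2461  0.0436] tilt [ 0.002 -0.001] yaw 1.495 j6 -2.06 gap 43.6 F [-0.3 -0.3 -0.8] grip 29.999480545520782 
 REM offset [0.02 0.03 0.87] roll 0.01
[[247.4 190.6]
 [318.7 190.7]
 [249.4 255.8]
 [316.3 255.8]]
```

View pics/w7c.png

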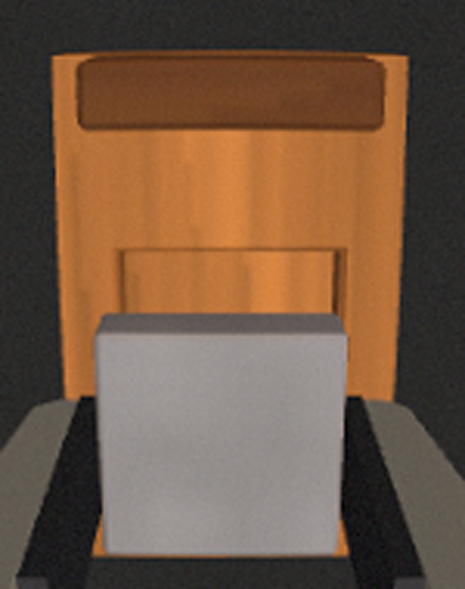

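```bash
python3 -m inch '{"claw":[0,0,0,0],"offset":[[0.01,0.055,0.3],[0,0,0.25],[0,0,0.15],[0,0,0]],"roll":[0,0,0,0]}' | grep -E 'pos|force'
python3 -m inch '{"claw":[0,0],"offset":[[0,0,0.08],[0,0,0]],"roll":[0,0]}'| grep -E 'pos|force'
python3 -m inch '{"claw":[0,0],"offset":[[0,0,0.06],[0,0,0]],"roll":[0,0]}'| grep -E 'pos|force'
```

```text
tool_pos: [0.6085, -0.2422, 0.0051]
force: [0.2, -0.6, 0.0]
grip_force: 30.0
tool_pos: [0.6094, -0.2429, 0.0025]
force: [1.0, 0.1, -1.5]
grip_force: 30.0
tool_pos: [0.6094, -0.2428, -0.0003]
force: [-0.6, -0.4, -0.4]
grip_force: 30.0
```

Clean entry. Release, rise, check, then press.

```bash
python3 -m inch '{"claw":[0.58,0.58,0.58,0.58,0.58,0.3,0,0],"offset":[[0,0,-0.02],[0,0,0],[0,0,-0.3],[0,0,-0.6],[0,0,-0.6],[0,0,0],[0,0,0],[0,0,0]],"roll":[0,0,0,0,0,0,0,0]}' >/dev/null
python3 -c "
from h import *
rem(.61,-.2433,0,-.0766+np.pi/2)
save('wrist','w8')
locate('tile',[[.61,-.243,-.0766]],cams=('wrist',),z=.006)
"
python3 -m inch '{"claw":[0,0,0,0,0],"offset":[[0,0,0.4],[0,0,0.4],[0,0,0.4],[0,0,0.25],[0,0,0]],"roll":[0,0,0,0,0]}' | grep -E 'pos|force|gap'
(python3 -m inch '{"claw":[0,0],"offset":[[0,0,0.06],[0,0,0]],"roll":[0,0]}'
python3 -m inch '{"claw":[0,0],"offset":[[0,0,0.04],[0,0,0]],"roll":[0,0]}') | grep -E 'pos|force'
```

```text
t 34.1 tcp [ 0.6086 -0.2423  0.0748] tilt [-0.002  0.001] yaw 1.494 j6 -2.06 gap 31.2 F [ 0.   1.5 -0.4] grip 0.0 
 REM offset [-0.03 -0.02  1.5 ] roll 0.0
tile [ 0.611  -0.2434 -0.0389] cost 0.112 views ['wrist']
tool_pos: [0.6074, -0.2416, 0.0005]
force: [-0.4, 0.0, -0.9]
finger_gap: 0.007
grip_force: 0.0
tool_pos: [0.61, -0.2432, 0.0012]
force: [-0.1, -0.6, 0.4]
grip_force: 0.0
tool_pos: [0.6098, -0.243, -0.0011]
force: [0.1, 1.2, -0.2]
grip_force: 0.0
```

View pics/w8.png

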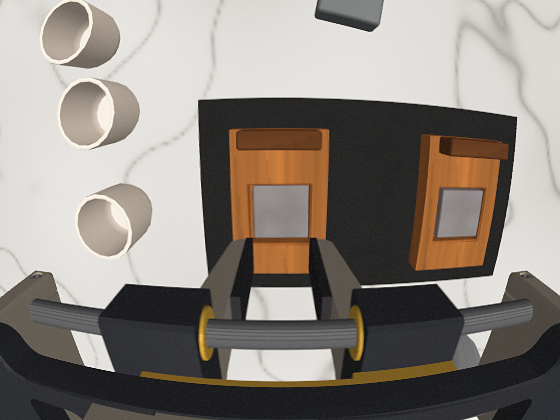

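```bash
(python3 -m inch '{"claw":[0,0],"offset":[[0,0,0.05],[0,0,0]],"roll":[0,0]}'
python3 -m inch '{"claw":[0,0],"offset":[[0,0,0.04],[0,0,0]],"roll":[0,0]}') | grep -E 'pos|force'
python3 -m inch '{"claw":[0,0,0.9,0.9,0.9,0.9,0.9],"offset":[[0,0,-0.6],[0,0,-0.9],[0,0,-0.9],[0,-0.5,0],[0,0,0],[0,0,0],[0,0,0]],"roll":[0,0,0,0,0,0,0]}' >/dev/null
python3 -c "
from h import *
rem(.6,-.38,.1,np.pi/2-.0766)
for c in ('wrist','scene','side'):
    r.camera(c)
    for f in (r.pinpoint,r.boxes_of): print(c,[(np.round(d['location'],4).tolist(),round(d['p'],2)) for d in f(c,'cup1')])
"
```

```text
tool_pos: [0.61, -0.2432, -0.0016]
force: [-4.7, 2.7, 11.9]
grip_force: 5.8
tool_pos: [0.6101, -0.2432, -0.0017]
force: [-10.4, 5.6, 22.4]
grip_force: 11.3
t 36.25 tcp [ 0.6068 -0.2666  0.1124] tilt [-0.002  0.002] yaw 1.495 j6 -2.09 gap 38.2 F [ 0.3 -0.2 -0.4] grip 0.0 
 REM offset [-0.04 -2.27  0.24] roll 0.01
wrist [([0.4423, -0.3918, 0.0007], 0.71), ([0.5144, -0.3759, -0.0005], 0.61), ([0.6047, -0.3778, 0.0037], 0.61)]
wrist [([0.5114, -0.3898, 0.0362], 0.97), ([0.4426, -0.3978, 0.0386], 0.92), ([0.6066, -0.3875, 0.0359], 0.78)]
scene [([0.4441, -0.3885, -0.0033], 0.77), ([0.6035, -0.3766, -0.0019], 0.76), ([0.5158, -0.3801, 0.0011], 0.66), ([0.6451, 0.2589, -0.0003], 0.41)]
scene [([0.5038, -0.3815, 0.0365], 0.8), ([0.4345, -0.3897, 0.0337], 0.73), ([0.591, -0.3777, 0.0335], 0.57)]
side [([0.5985, -0.3772, -0.0], 0.8), ([0.5175, -0.3701, 0.0014], 0.74), ([0.4427, -0.3901, 0.0003], 0.63)]
side [([0.4445, -0.3708, 0.044], 0.69), ([0.5172, -0.3589, 0.0423], 0.64), ([0.5972, -0.3608, 0.0433], 0.57)]
```

```bash
cat >> h.py <<'E'
_t=np.linspace(0,2*np.pi,40,endpoint=False)
MODEL['cup']=[np.concatenate([np.c_[a*np.cos(_t),a*np.sin(_t),0*_t+h] for a,h in((.021,0),(.026,.014),(.027,.058))])]
E
python3 -m inch '{"claw":[0.95,0.95,0.95,0.95],"offset":[[0,-0.6,0],[0,-0.3,0],[0,0,0],[0,0,0]],"roll":[0,0,0,0]}' >/dev/null
python3 -c "
from h import *
g=[[.602,-.378,0],[.515,-.377,0],[.443,-.391,0]]
locate('cup',g,cams=('wrist',))
locate('cup',g)
rem(.602,-.378,.015,np.pi/2-.0766)
"
```

```text
cup [ 0.5992 -0.3794  0.0588] cost 0.082 views ['wrist']
cup [ 0.5119 -0.3778 -0.2645] cost 0.084 views ['wrist']
cup [ 0.4424 -0.393   0.1197] cost 0.05 views ['wrist']
cup [ 0.6006 -0.3798  0.0417] cost 0.178 views ['scene', 'side']
cup [ 0.5146 -0.3801  0.4803] cost 0.32 views ['scene', 'side']
cup [ 0.4416 -0.3943 -0.2733] cost 0.082 views ['scene']
t 37.4 tcp [ 0.6043 -0.3119  0.114 ] tilt [0. 0.] yaw 1.495 j6 -2.15 gap 87.3 F [-0.2 -0.2  0.3] grip 0.0 
 REM offset [-0.05 -1.32  1.98] roll 0.01
```

```bash

python3 -m inch '{"claw":[1,1,1,1,1,1],"offset":[[-0.02,-0.7,0],[0,-0.65,0.2],[0,0,0.3],[0,0,0],[0,0,0],[0,0,0]],"roll":[0,0,0,0,0,0]}' >/dev/null
python3 -c "
from h import *
locate('cup',[[.6,-.3795,0]],cams=('wrist',))
rem(.6,-.3795,-.0015,np.pi/2-.0766)
"
```

```text
cup [ 0.5996 -0.3799 -0.0389] cost 0.063 views ['wrist']
t 38.1 tcp [ 0.6006 -0.3794  0.0899] tilt [ 0.001 -0.001] yaw 1.495 j6 -2.23 gap 92.4 F [ 0.5 -0.6  0.4] grip 0.0 
 REM offset [ 0.01 -0.    1.83] roll 0.02
```

```bash

python3 -m inch '{"claw":[1,1,1,1,1,1,1],"offset":[[0.01,0,0.4],[0,0,0.4],[0,0,0.4],[0,0,0.4],[0,0,0.22],[0,0,0],[0,0,0]],"roll":[0,0,0,0,0,0,0]}' |grep -E 'pos|force'
python3 -m inch '{"claw":[0,0,0,0,0,0],"offset":[[0,0,0],[0,0,0],[0,0,0],[0,0,0],[0,0,0],[0,0,0]],"roll":[0,0,0,0,0,0]}' |grep -E 'pos|force|gap'
```

```text
tool_pos: [0.6, -0.3802, -0.0011]
force: [-0.5, 0.9, 0.7]
grip_force: 0.0
tool_pos: [0.5995, -0.3799, -0.002]
force: [-0.9, -0.1, 0.5]
finger_gap: 0.568
grip_force: 30.0
```

```bash

python3 -m inch '{"claw":[0,0,0,0,0],"offset":[[0,0,-0.4],[0,0,-0.6],[0,0,-0.6],[0,0,-0.2],[0,0,0]],"roll":[0,0,0,0,0]}' |grep -E 'force|gap'
python3 -c "
from h import *
rem(.624,-.0834,.09,np.pi/2-.0766)
"
```

```text
force: [0.7, 0.0, -1.7]
finger_gap: 0.566
grip_force: 30.0
t 39.9 tcp [ 0.6004 -0.3809  0.0897] tilt [ 0.003 -0.002] yaw 1.494 j6 -2.23 gap 52.1 F [ 0.7  0.  -1.7] grip 29.99958638101816 
 REM offset [-0.02  5.97 -0.02] roll 0.0
```

```bash

python3 -m inch '{"claw":[0,0,0,0,0,0,0,0],"offset":[[0,0.5,0],[0,0.8,0],[0,0.9,0],[0,0.9,0],[0,0.9,0],[0,0.9,0],[0,0.7,0],[0,0.37,0]],"roll":[0,0,0,0,0,0,0,0]}' >/dev/null
python3 -m inch '{"claw":[0,0,0,0],"offset":[[0,0,0.5],[0,0,0.3],[0,0,0],[0,0,0]],"roll":[0,0,0,0]}' >/dev/null
python3 -c "
from h import *
rem(.624,-.0834,.0185,np.pi/2-.0766)
o=r.get_obs()
locate('cup',[[o['tool_pos'][0],o['tool_pos'][1],0]],z=o['tool_pos'][2]+.0015,cams=('wrist',))
locate('cup',[[o['tool_pos'][0],o['tool_pos'][1],0]],z=o['tool_pos'][2]+.0015)
locate('tile',[[.624,-.083,-.07],[.61,-.243,-.07]],z=.006,fresh=False)
"
```

```text
t 41.1 tcp [ 0.6216 -0.0831  0.0471] tilt [-0.002  0.   ] yaw 1.493 j6 -1.82 gap 52.3 F [ 1.   0.1 -0.5] grip 29.999622646719217 
 REM offset [-0.05 -0.    0.57] roll -0.01
cup [ 0.6221 -0.0835  0.0929] cost 0.076 views ['wrist']
cup [ 0.6251 -0.0853 -0.3511] cost 0.479 views ['scene', 'side']
tile [ 0.6241 -0.0833  0.0348] cost 0.435 views ['scene', 'side']
tile [ 0.6065 -0.2427 -0.067 ] cost 0.14 views ['scene']
```

```bash

python3 -m inch '{"claw":[0,0,0,0],"offset":[[-0.04,0,0.3],[0,0,0.2],[0,0,0],[0,0,0]],"roll":[0,0,0,0]}' |grep -E 'pos|force'
python3 -m inch '{"claw":[0,0],"offset":[[0,0,0.04],[0,0,0]],"roll":[0,0]}' |grep -E 'pos|force'
python3 -m inch '{"claw":[0,0],"offset":[[0,0,0.03],[0,0,0]],"roll":[0,0]}' |grep -E 'pos|force'
```

```text
tool_pos: [0.6235, -0.0822, 0.0219]
force: [-0.2, 0.1, -1.1]
grip_force: 30.0
tool_pos: [0.6244, -0.0825, 0.021]
force: [0.5, -0.5, -1.4]
grip_force: 30.0
tool_pos: [0.6242, -0.0825, 0.0194]
force: [0.3, 0.2, -1.1]
grip_force: 30.0
```

```bash

python3 -m inch '{"claw":[0,0],"offset":[[0,-0.01,0.02],[0,0,0]],"roll":[0,0]}' |grep -E 'pos|force'
python3 -m inch '{"claw":[0,0],"offset":[[0,0,0.02],[0,0,0]],"roll":[0,0]}' |grep -E 'pos|force'
```

```text
tool_pos: [0.6241, -0.0831, 0.0184]
force: [-0.5, -0.2, -0.6]
grip_force: 30.0
tool_pos: [0.6245, -0.0831, 0.018]
force: [-0.3, 0.6, 2.5]
grip_force: 30.0
```

Contact. Release straight, rise clear, check.

```bash

python3 -m inch '{"claw":[0.75,0.75,1,1,1,1,1,1],"offset":[[0,0,0],[0,0,0],[0,0,0],[0,0,0],[0,0,-0.4],[0,0,-0.7],[0,0,-0.8],[0,0,0]],"roll":[0,0,0,0,0,0,0,0]}' |grep -E 'pos|gap|force'
python3 -c "
from h import *
locate('cup',[[.624,-.083,0]],z=.02,cams=('wrist',))
locate('cup',[[.624,-.083,0]],z=.02)
locate('cup',[[.443,-.392,0],[.513,-.379,0]],fresh=False)
locate('cup',[[.624,-.083,0]],z=.02,cams=('scene',),fresh=False)
rem(.513,-.379,.1,np.pi/2-.0766)
"
```

```text
tool_pos: [0.6285, -0.0844, 0.1195]
force: [1.0, -0.6, 0.9]
finger_gap: 1.001
grip_force: 0.0
cup [ 0.6244 -0.0833 -0.1792] cost 0.067 views ['wrist']
cup [ 0.6253 -0.0827  0.3352] cost 0.11 views ['scene', 'side']
cup [ 0.4448 -0.394   0.0567] cost 0.13 views ['scene', 'side']
cup [ 0.5119 -0.3791 -0.013 ] cost 0.122 views ['scene', 'side']
cup [ 0.6249 -0.0838  0.1231] cost 0.096 views ['scene']
t 43.95 tcp [ 0.6235 -0.0827  0.1111] tilt [-0.002  0.001] yaw 1.494 j6 -1.82 gap 91.5 F [-1.   0.7 -0.2] grip 0.0 
 REM offset [ 1.75 -6.08  0.22] roll 0.0
```

```bash

python3 -m inch '{"claw":[1,1,1,1,1,1,1,1],"offset":[[0.22,-0.76,0],[0.22,-0.76,0],[0.22,-0.76,0],[0.22,-0.76,0],[0.22,-0.76,0],[0.22,-0.76,0],[0.22,-0.76,0],[0.21,-0.76,0]],"roll":[0,0,0,0,0,0,0,0]}' >/dev/null
python3 -m inch '{"claw":[1,1,1,1],"offset":[[0,0,0.2],[0,0,0.2],[0,0,0],[0,0,0]],"roll":[0,0,0,0]}' >/dev/null
python3 -c "
from h import *
p=locate('cup',[[.5125,-.379,0]],cams=('wrist',))[0]
rem(*p[:2],-.0015,np.pi/2-.0766)
"
```

```text
cup [ 0.5121 -0.3789  0.1062] cost 0.041 views ['wrist']
t 45.25 tcp [ 0.5144 -0.3784  0.0926] tilt [ 0. -0.] yaw 1.496 j6 -2.32 gap 91.4 F [ 0.3 -0.5  0.3] grip 0.0 
 REM offset [ 0.04 -0.01  1.88] roll 0.02
```

```bash

python3 -m inch '{"claw":[1,1,1,1,1,1,1],"offset":[[0.04,-0.01,0.4],[0,0,0.4],[0,0,0.4],[0,0,0.4],[0,0,0.27],[0,0,0],[0,0,0]],"roll":[0,0,0,0,0,0,0]}' |grep -E 'pos|force'
python3 -m inch '{"claw":[0,0,0,0,0,0],"offset":[[0,0,0],[0,0,0],[0,0,0],[0,0,0],[0,0,0],[0,0,0]],"roll":[0,0,0,0,0,0]}' |grep -E 'pos|force|gap'
python3 -m inch '{"claw":[0,0,0,0,0],"offset":[[0,0,-0.4],[0,0,-0.6],[0,0,-0.6],[0,0,-0.2],[0,0,0]],"roll":[0,0,0,0,0]}' |grep -E 'force|gap'
python3 -c "
from h import *
rem(.6102,-.2433,.09,np.pi/2-.0766)
"
```

```text
tool_pos: [0.5122, -0.3799, -0.0004]
force: [0.2, 0.2, -0.4]
grip_force: 0.0
tool_pos: [0.5118, -0.3796, -0.0009]
force: [-0.8, 1.7, 1.9]
finger_gap: 0.578
grip_force: 30.0
force: [0.5, 0.2, -0.8]
finger_gap: 0.583
grip_force: 30.0
t 47.05 tcp [ 0.5125 -0.3807  0.0904] tilt [ 0.002 -0.003] yaw 1.494 j6 -2.32 gap 53.6 F [ 0.5  0.2 -0.8] grip 29.999744687229395 
 REM offset [-1.74  2.89  0.01] roll 0.0
```

```bash

python3 -m inch '{"claw":[0,0,0,0,0,0,0,0],"offset":[[-0.3,0.5,0],[-0.3,0.5,0],[-0.3,0.5,0],[-0.3,0.5,0],[-0.3,0.5,0],[-0.24,0.39,0],[0,0,0],[0,0,0]],"roll":[0,0,0,0,0,0,0,0]}' | grep gap
python3 -c "
from h import *
o=r.get_obs()
for dz in (.0015,-.01,-.02): locate('cup',[[o['tool_pos'][0],o['tool_pos'][1],0]],z=o['tool_pos'][2]+dz,cams=('wrist',))
rem(.6102,-.2433,.0185,np.pi/2-.0766)
o=r.get_obs()
for dz in (.0015,-.01,-.02): locate('cup',[[o['tool_pos'][0],o['tool_pos'][1],0]],z=o['tool_pos'][2]+dz,cams=('side',))
"
```

```text
finger_gap: 0.583
cup [np.float64(0.6083367824718567), np.float64(-0.24173970861035918), 0] no mask
cup [np.float64(0.6083367824718567), np.float64(-0.24173970861035918), 0] no mask
cup [np.float64(0.6083367824718567), np.float64(-0.24173970861035918), 0] no mask
t 48.15 tcp [ 0.609  -0.2432  0.0888] tilt [-0.  0.] yaw 1.493 j6 -2.06 gap 53.5 F [ 0.7 -0.1 -1.4] grip 29.99957880936563 
 REM offset [-0.03 -0.    1.41] roll -0.01
cup [np.float64(0.6089581963474132), np.float64(-0.24315960958169822), 0] no mask
cup [np.float64(0.6089581963474132), np.float64(-0.24315960958169822), 0] no mask
cup [np.float64(0.6089581963474132), np.float64(-0.24315960958169822), 0] no mask
```

```bash
python3 -c "
from h import *
o=r.get_obs(); 
for c in('wrist','side','scene'):
    r.camera(c)
    print(c,'expect',proj(c,np.array([o['tool_pos']+[0,0,.03]]),o).round())
    for d in r.trace(c,'cup1'):
        ys,xs=np.nonzero(d['pixels']); print('  ',round(d['p'],2),len(xs),xs.min(),xs.max(),ys.min(),ys.max())
    print('  ',[(np.round(d['location'],3).tolist(),round(d['p'],2)) for d in r.pinpoint(c,'cup1')])
"
```

```text
wrist expect [[281. 258.]]
   0.74 10299 225 336 206 320
   0.69 4353 435 512 187 262
   0.62 3960 50 126 2 68
   [([0.628, -0.087, 0.021], 0.81), ([0.443, -0.39, 0.0], 0.8), ([0.612, -0.245, 0.089], 0.55)]
side expect [[291. 149.]]
   0.89 356 354 371 157 180
   0.74 446 246 265 181 206
   0.61 292 284 301 136 161
   [([0.625, -0.08, 0.02], 0.85), ([0.612, -0.236, 0.091], 0.82), ([0.446, -0.39, 0.002], 0.62)]
scene expect [[231. 286.]]
   0.81 560 126 151 284 312
   0.6 464 274 294 246 272
   0.58 325 224 241 275 298
   0.31 883 258 308 239 291
   [([0.622, -0.08, 0.017], 0.81), ([0.615, -0.244, 0.092], 0.73), ([0.443, -0.39, -0.0], 0.65)]
```

```bash

python3 -m inch '{"claw":[0,0,0,0,0,0],"offset":[[-0.03,0,0.4],[0,0,0.4],[0,0,0.3],[0,0,0.2],[0,0,0],[0,0,0]],"roll":[0,0,0,0,0,0]}' |grep -E 'pos|force'
python3 -m inch '{"claw":[0,0],"offset":[[0,0,0.04],[0,0,0]],"roll":[0,0]}' |grep -E 'pos|force'
python3 -m inch '{"claw":[0,0],"offset":[[0,0,0.02],[0,0,0]],"roll":[0,0]}' |grep -E 'pos|force'
```

```text
tool_pos: [0.6113, -0.2427, 0.0244]
force: [0.7, 0.1, -1.4]
grip_force: 30.0
tool_pos: [0.6115, -0.2428, 0.0227]
force: [-0.2, 0.2, -1.3]
grip_force: 30.0
tool_pos: [0.611, -0.2425, 0.0211]
force: [-0.2, 0.1, -1.6]
grip_force: 30.0
```

```bash

python3 -m inch '{"claw":[0,0],"offset":[[0,0,0.02],[0,0,0]],"roll":[0,0]}' |grep -E 'pos|force'
python3 -c "
from h import *
rem(.6102,-.2433,.0185,np.pi/2-.0766)"
```

```text
tool_pos: [0.6109, -0.2424, 0.0198]
force: [0.1, 0.2, -2.1]
grip_force: 30.0
t 50.1 tcp [ 0.6109 -0.2424  0.0198] tilt [-0.  0.] yaw 1.494 j6 -2.06 gap 53.8 F [ 0.1  0.2 -2.1] grip 29.999752901494503 
 REM offset [ 0.01 -0.02  0.03] roll 0.0
```

```bash

python3 -m inch '{"claw":[0,0],"offset":[[0.01,-0.01,0.02],[0,0,0]],"roll":[0,0]}' |grep -E 'pos|force'
python3 -m inch '{"claw":[0,0],"offset":[[0,0,0.015],[0,0,0]],"roll":[0,0]}' |grep -E 'pos|force'
```

```text
tool_pos: [0.6106, -0.243, 0.0191]
force: [0.2, -0.2, 0.1]
grip_force: 30.0
tool_pos: [0.6108, -0.243, 0.019]
force: [-0.6, 0.8, 4.9]
grip_force: 30.0
```

```bash

python3 -m inch '{"claw":[0.75,0.75,1,1,1,1,1,1],"offset":[[0,0,0],[0,0,0],[0,0,0],[0,0,0],[0,0,-0.4],[0,0,-0.8],[0,0,-0.9],[0,0,0]],"roll":[0,0,0,0,0,0,0,0]}' |grep -E 'pos|gap'
python3 -m inch '{"claw":[0,0,0,0,0,0,0],"offset":[[0.6,0,-0.5],[0.8,0,-0.3],[0.8,0,0],[0.8,0,0],[0,0,0],[0,0,0],[0,0,0]],"roll":[0,0,0,0,0,0,0]}' |grep -E 'pos|gap'
python3 -c "
from h import *
rem(.34,-.137,.08,np.pi/2-.0766)
for c in (('wrist',),('scene','side')):
    locate('cup',[[.6102,-.2433,0],[.6244,-.0833,0]],z=.02,cams=c)
    locate('board',[[.602,-.244,-.077],[.6157,-.0834,-.077]],cams=c,fresh=False)
    locate('lever_base',[[.424,-.172,-.3]],cams=c,fresh=False)
    for x in c: print([(np.round(d['location'],4).tolist(),round(d['p'],2)) for n in('lever_tip','lever_base') for d in r.pinpoint(x,n)])
a=r.camera('wrist');b=r.camera('side');cv2.imwrite('pics/f.png',cv2.resize(np.vstack([a[:,:,::-1],b[60:340,:,::-1]]),(480,600)))
"
```

```text
tool_pos: [0.6147, -0.2456, 0.1314]
finger_gap: 0.997
tool_pos: [0.4618, -0.2319, 0.1634]
finger_gap: 0.414
t 52.0 tcp [ 0.4618 -0.2319  0.1634] tilt [ 0.001 -0.001] yaw 1.495 j6 -2.19 gap 38.1 F [-0.7  0.2  1.3] grip 0.0 
 REM offset [2.58 1.71 1.66] roll 0.0
cup [ 0.6125 -0.2434 -0.3069] cost 0.626 views ['wrist']
cup [0.6244, -0.0833, 0] no mask
board [ 0.6032 -0.244  -0.0853] cost 0.436 views ['wrist']
board [ 0.6162 -0.0812 -0.0334] cost 0.579 views ['wrist']
lever_base [ 0.4242 -0.1701 -0.2518] cost 0.184 views ['wrist']
[([0.3893, -0.1573, 0.092], 0.67), ([0.6139, -0.0865, 0.0004], 0.16), ([0.424, -0.1699, 0.0025], 0.72)]
cup [ 0.6133 -0.2439  0.4816] cost 0.143 views ['scene', 'side']
cup [ 0.6244 -0.0831 -0.2791] cost 0.132 views ['scene', 'side']
board [ 0.6029 -0.2444 -0.1117] cost 0.432 views ['scene', 'side']
board [ 0.6149 -0.0832 -0.0723] cost 0.418 views ['scene', 'side']
lever_base [ 0.424  -0.1714 -0.3181] cost 0.277 views ['scene', 'side']
[([0.3884, -0.1593, 0.095], 0.56), ([0.6153, -0.0824, 0.0019], 0.26), ([0.4245, -0.1762, -0.0004], 0.79)]
[([0.3851, -0.1571, 0.0915], 0.46), ([0.4266, -0.1703, 0.0002], 0.81), ([0.6277, -0.0787, 0.0224], 0.7)]
```

View pics/f.png

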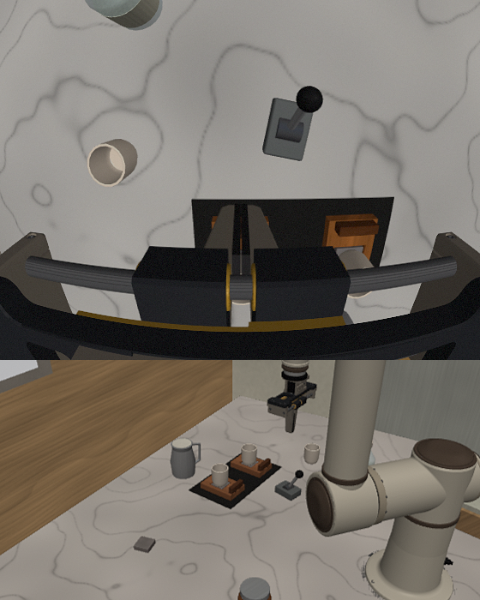

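```bash

python3 -m inch '{"claw":[0,0,0,0,0,0,0],"offset":[[0.58,0.4,0],[0.58,0.4,0],[0.58,0.4,0],[0.6,0.4,0],[0,0,0],[0,0,0],[0,0,0]],"roll":[0,0,0,0.86,0.86,0.86,0.86]}' |grep -E 'pos|gap'
python3 -c "
from h import *
rem(.349,-.145,.05,np.pi/2-.35)
"
```

```text
tool_pos: [0.3502, -0.1427, 0.1634]
finger_gap: 0.001
t 53.7 tcp [ 0.3502 -0.1427  0.1634] tilt [ 0.001 -0.001] yaw 1.216 j6 -1.93 gap 0.1 F [-0.2  0.5  0. ] grip 0.0 
 REM offset [ 0.01 -0.05  2.27] roll -0.06
```

```bash

python3 -m inch '{"claw":[0,0,0,0,0,0],"offset":[[0.02,-0.05,0.6],[0,0,0.6],[0,0,0.6],[0,0,0.45],[0,0,0],[0,0,0]],"roll":[0,0,0,0,0,0]}' |grep -E 'pos|force'
python3 -m inch '{"claw":[0,0,0,0,0,0,0,0],"offset":[[-0.2,0,0],[-0.2,0,0],[-0.2,0,0],[-0.2,0,0],[-0.2,0,0],[-0.2,0,0],[-0.2,0,0],[-0.2,0,0]],"roll":[0,0,0,0,0,0,0,0]}' |grep -E 'pos|force'
python3 -c "
from h import *
rem(.439,-.1768,.05,np.pi/2-.35)
"
```

```text
tool_pos: [0.3486, -0.1449, 0.0512]
force: [0.4, -0.5, 0.4]
grip_force: 0.0
tool_pos: [0.4243, -0.1725, 0.0506]
force: [-0.1, 1.3, -0.3]
grip_force: 0.6
t 55.1 tcp [ 0.4243 -0.1725  0.0506] tilt [-0.  0.] yaw 1.219 j6 -1.87 gap 0.6 F [-0.1  1.3 -0.3] grip 0.5734782759100199 
 REM offset [-0.31  0.02  0.01] roll -0.02
```

```bash

(python3 -m inch '{"claw":[0,0,0],"offset":[[-0.15,0,0],[-0.1,0,0],[0,0,0]],"roll":[0,0,0]}' 
python3 -m inch '{"claw":[0,0],"offset":[[-0.06,0,0],[0,0,0]],"roll":[0,0]}'
python3 -m inch '{"claw":[0,0],"offset":[[-0.06,0,0],[0,0,0]],"roll":[0,0]}')|grep -E 'pos|force'
python3 -c "
from h import *
for c in ('side','scene'):
    r.camera(c); print([(np.round(d['location'],4).tolist(),round(d['p'],2)) for d in r.pinpoint(c,'lever_tip')])
"
```

```text
tool_pos: [0.4356, -0.1768, 0.0505]
force: [-1.1, -0.2, 0.4]
grip_force: 0.4
tool_pos: [0.4364, -0.177, 0.0501]
force: [-5.2, 0.9, 3.3]
grip_force: 3.3
tool_pos: [0.437, -0.1772, 0.0497]
force: [-12.2, 2.4, 8.2]
grip_force: 8.0
[([0.4622, -0.1777, 0.0906], 0.51)]
[([0.4628, -0.1781, 0.0961], 0.44)]
```

```bash

(python3 -m inch '{"claw":[0,0],"offset":[[-0.06,0,0],[0,0,0]],"roll":[0,0]}'
python3 -m inch '{"claw":[0,0,0,0,0,0],"offset":[[0.4,0,0],[0.6,0,0],[0.6,0,-0.4],[0,0,-0.8],[0,0,-0.8],[0,0,0]],"roll":[0,0,0,0,0,0]}')|grep -E 'pos|force'
python3 -c "
from h import *
for c in ('wrist','side','scene'):
    r.camera(c); print(c,[(np.round(d['location'],4).tolist(),round(d['p'],2)) for n in('lever_tip','cup1','jug','bottle','jar') for d in r.pinpoint(c,n)])
locate('cup',[[.6105,-.2433,0],[.6244,-.0833,0]],z=.02)
locate('board',[[.602,-.244,-.077],[.6157,-.0834,-.077]],fresh=False)
locate('cup',[[.6105,-.2433,0],[.6244,-.0833,0]],z=.02,cams=('wrist',),fresh=False)
"
```

```text
tool_pos: [0.4374, -0.1774, 0.0495]
force: [-22.2, 4.5, 15.0]
grip_force: 13.3
tool_pos: [0.3721, -0.1549, 0.1566]
force: [0.3, -0.7, 0.1]
grip_force: 0.0
wrist [([0.6005, -0.2415, -0.0022], 0.68), ([0.445, -0.3948, 0.0037], 0.92), ([0.6305, -0.0834, 0.0187], 0.82), ([0.6137, -0.2468, 0.0206], 0.75), ([0.5998, -0.2405, -0.0026], 0.62), ([0.6281, -0.0845, 0.021], 0.68), ([0.243, -0.3496, 0.0006], 0.61)]
side [([0.4646, -0.1787, 0.0941], 0.65), ([0.4469, -0.3904, 0.0044], 0.17), ([0.617, -0.238, 0.0223], 0.85), ([0.4423, -0.3855, 0.0014], 0.81), ([0.7762, -0.0939, -0.0041], 0.83), ([0.6195, -0.0851, 0.0095], 0.42)]
scene [([0.4643, -0.1774, 0.098], 0.56), ([0.6165, -0.2437, 0.0255], 0.88), ([0.6257, -0.0807, 0.0189], 0.75), ([0.4433, -0.3903, -0.0017], 0.72), ([0.245, -0.3461, 0.0016], 0.68), ([0.6209, -0.0802, 0.007], 0.36), ([0.2436, -0.3512, -0.0002], 0.73), ([0.2664, 0.3175, -0.0026], 0.64)]
cup [ 0.6108 -0.2424  0.0692] cost 0.158 views ['scene', 'side']
cup [ 0.6239 -0.0822  0.3735] cost 0.124 views ['scene', 'side']
board [ 0.6005 -0.2435 -0.0773] cost 0.392 views ['scene', 'side']
board [ 0.6165 -0.0833 -0.0865] cost 0.388 views ['scene', 'side']
cup [ 0.6003 -0.2368  0.1105] cost 0.78 views ['wrist']
cup [ 0.6458 -0.0621  0.0405] cost 0.613 views ['wrist']
```

All consistent: boards square on the mat, cups centred on the tiles, lever on.

```bash
python3 -c "
from h import *
print(r.job_done())"
```

```text
the job is handed in; nothing more can be done
None
```

I've handed the job in: both boards present lie square on the mat, each with its tile pressed flush and a cup upright in the middle, and the lever is pushed fully over to on. The hand-in gave no verdict, so this rests on my last measurements.

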